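# Stow the serving scoops and lock in the drip tray

## Robot

A 6-joint arm with a two-finger parallel gripper is mounted at the origin on the work surface. World frame = base frame: x ahead of the robot, y to its left, z up, the work surface at z = 0. Lengths are in m, angles in rad, forces in N, time in s.
With the tool pointing down it reaches from about 0.4 to 0.825 m from the base axis. Payload 7 kg.
Tool frame: the origin (TCP) lies midway between the tips of the shut fingers; the grasp point (between the pads) lies 19 mm behind it; z points along the fingers, x is the direction in which the jaws open and shut, and the axes are right-handed (so a half turn about z gives the same grasp; the last joint's range is limited). The gripper opens to 88 mm and grips with 3 to 60 N. Pads are 19 mm wide; open, the fingers measure 130 mm over their backs; the gripper's body (78 mm by 193 mm) begins 47 mm behind the grasp point.
Start: joints at [1.52, 0.359, 0.012, 0, -1.224, -0.288], TCP at [0.224, 0.637, 0.227] pointing down, gripper open.
Joint ranges: [-3.07, 3.07], [-1.43, 2.12], [-1.02, 1.25], [-3.03, 1.67], [-3.05, -0], [-3.03, 3.03]. Speed limits (rad/s): [2.39, 2.39, 3.01, 3.14, 3.14, 3.14].

## Interface

Orientations are given as [roll, pitch, yaw] about the fixed x, y, z axes, in that order (R = Rz(yaw) Ry(pitch) Rx(roll)).
In Python, from station import arm, grab_frame, camera_params gives the robot as it stands.
- The arm moves only by the shell command python3 -m handwheel 'ROWS' [FORCE]. ROWS is JSON, a list that holds one entry, the list of rows, each a list of 5 numbers: the finger opening in m, from 0 to 0.0876, then the shift along the tool's x, y, z in m, then the turn about the tool's z in degrees. A call has 1 to 20 rows; each row is the pose to reach, as a shift and turn from the pose measured when the call began, along the tool's axes at that moment; what a row does not reach only later rows make up. A row lasts 1/12 s, in which the tool goes at most 41.7 mm and 7.16 degrees, less where a joint would pass 70% of its speed; a pose out of reach is approached as far as the arm can. A call with a gripper value outside its range is refused whole. The fingers move at their own pace and stop on an object; FORCE is the grip in N (left out, the last holds). Time passes only in rows, so rows that repeat a pose let the fingers close. It gives the time, the measured TCP pose, the force and the opening at its end, in the units of the state.
- arm.get_state(): the state, without advancing time (a new reading comes with each control period).
- grab_frame(name): name is "scene" or "top"; returns the picture (480x640x3 uint8, blue, green, red); there is no depth.
- camera_params(name): a dict with "intrinsics" (3x3 intrinsics, pixels), "R" (3x3) and "t" (3): a world point X has camera coordinates R X + t. Camera axes: x right, y down, z forward; pixel columns grow to the right and rows downward; lengths in m; the calibration is good to about 2 mm. A picture is of the moment at which its call begins. camera_params takes no time and is no camera call.
- arm.job_done(): hands the job in, once; it reports no verdict.
The state is a dict: "t": time; "q": joint angles; "qd": joint speeds; "joint_efforts": joint torques, N m; "eef_pos": TCP position; "ee_rot": TCP orientation; "force": force on the tool from outside, world axes, zero at the start; "moment": the same for the moment, N m; "width": finger opening in m.
Only numpy, scipy, OpenCV 4.12 (cv2) and the standard library are available. Lean on these libraries where they do the work, as an engineer would, in place of code of your own. Each camera call takes 0.05 s, during which the arm holds its last target.

## Task

Put the washed serving scoops away in the scoop station on the side-dish counter: press every scoop's handle down into a spring clip of its own until it snaps in, with the bowl over the station's back edge (away from you). Also draw the red bolt, slide the drip tray fully home into the slot under the clips and push the bolt fully across again to lock it in. Leave the bottles and the bowl where they stand.

Things in the scene. Friction and masses are not known exactly. Their poses are not given: they have to be found in the camera images.
- station: Scoop station, fixed: a steel deck 150 mm deep (x) by 220 mm wide (y), deck top 26 mm above the table, four spring clips in a row on it, a drip-tray slot underneath, a red bolt at its front left. Origin on the table under the deck's centre; x points away from the robot to its back edge, y left along the row of clips, z up; it may be turned a little.
- slot_mouth (a point): Middle of the slot's mouth in the deck's front edge (station x = -75 mm, y = 0), 7 mm above the table; axes as the station's. The slot runs along +x: 144 mm wide (flared to about 156 mm at the mouth), floor = the table, roof 14 mm above it, back stop 75 mm in from the mouth (station x = 0).
- bolt (a joint): Slide bolt in front of the slot mouth at its left end. 0 m = fully across (its tip reaches 20 mm in over the end of the slot and blocks the tray), 0.030 m = fully drawn, to the station's +y (tip about 10 mm clear of the tray's path). Slides along the station's y with about 2 N of friction, stays where it is left.
- bolt_grip (a point): Point in the bolt's upright red handle, a post 14 x 14 mm; this point is 50 mm above the table, 12 mm below the post's top, at station x = -104 mm, y = 75 mm + bolt joint. The post's foot is at 17 mm on a steel bar (heights 5 to 17 mm, x = -110 to -98 mm, y from 25 mm right to 20 mm left of the post); the bar's guide, 17 mm high, spans station y = 84 to 128 mm.
- tray_center (a point): Centre of the wide part of the loose aluminium drip tray, a flat slab 10 mm thick (point 5 mm above its underside), 94 mm (x) by 140 mm (y). On its -x side a 70 mm wide neck runs out to x = -91 mm and carries the handle. Its +x edge goes into the slot first; home, this edge is at the back stop, this point at station x = -47 mm, y = 0, and the shoulders beside the neck just behind the bolt bar. 0.25 kg.
- tray_handle (a point): Centre of the tray's black upright handle, a bar 12 mm thick (tray x), 50 mm wide (tray y) and 40 mm tall (10 to 50 mm above the tray's underside); this point is 83 mm from the wide part's centre on its -x side, 30 mm above the underside.
- mat: Green drying mat, 250 x 310 mm, 3 mm thick, fixed to the table; the scoops lie on it at first. Origin on the table under its centre.
- scoop1_grip (a point): Middle of the red scoop's handle, on its axis, 14 mm above the support when lying flat (None if absent). x points along the handle to the bowl. Round handle 18 mm thick, bare from x = -60 to +60 mm; behind it an end knob 28 mm square, 14 mm long; in front the open steel bowl, 52 mm long, 40 mm wide, 28 mm deep. 0.11 kg.
- scoop1_bowl (a point): Centre of the bowl of the red scoop, 86 mm from the handle's middle along its axis (None if absent).
- scoop2_grip (a point): Middle of the yellow scoop's handle, on its axis, 14 mm above the support when lying flat (None if absent). x points along the handle to the bowl. Round handle 18 mm thick, bare from x = -60 to +60 mm; behind it an end knob 28 mm square, 14 mm long; in front the open steel bowl, 52 mm long, 40 mm wide, 28 mm deep. 0.11 kg.
- scoop2_bowl (a point): Centre of the bowl of the yellow scoop, 86 mm from the handle's middle along its axis (None if absent).
- scoop3_grip (a point): Middle of the blue scoop's handle, on its axis, 14 mm above the support when lying flat (None if absent). x points along the handle to the bowl. Round handle 18 mm thick, bare from x = -60 to +60 mm; behind it an end knob 28 mm square, 14 mm long; in front the open steel bowl, 52 mm long, 40 mm wide, 28 mm deep. 0.11 kg.
- scoop3_bowl (a point): Centre of the bowl of the blue scoop, 86 mm from the handle's middle along its axis (None if absent).
- scoop4_grip (a point): Middle of the white scoop's handle, on its axis, 14 mm above the support when lying flat (None if absent). x points along the handle to the bowl. Round handle 18 mm thick, bare from x = -60 to +60 mm; behind it an end knob 28 mm square, 14 mm long; in front the open steel bowl, 52 mm long, 40 mm wide, 28 mm deep. 0.11 kg.
- scoop4_bowl (a point): Centre of the bowl of the white scoop, 86 mm from the handle's middle along its axis (None if absent).
- clip1 (a point): Spring clip 1 of 4, from the right, 55 mm apart (station y = -82.5 mm): where a seated handle's middle lies, 48 mm above the table; axes as the station's, handle along x (10 mm off along x will do). Open upwards: two pairs of sprung jaws at x = -38 and +38 mm, 24 mm long, tops 63 mm above the table, that snap over a handle pressed down with 6 to 20 N. Between the pairs there is room for fingers.
- clip2 (a point): Spring clip 2 of 4, from the right, 55 mm apart (station y = -27.5 mm): where a seated handle's middle lies, 48 mm above the table; axes as the station's, handle along x (10 mm off along x will do). Open upwards: two pairs of sprung jaws at x = -38 and +38 mm, 24 mm long, tops 63 mm above the table, that snap over a handle pressed down with 6 to 20 N. Between the pairs there is room for fingers.
- clip3 (a point): Spring clip 3 of 4, from the right, 55 mm apart (station y = 27.5 mm): where a seated handle's middle lies, 48 mm above the table; axes as the station's, handle along x (10 mm off along x will do). Open upwards: two pairs of sprung jaws at x = -38 and +38 mm, 24 mm long, tops 63 mm above the table, that snap over a handle pressed down with 6 to 20 N. Between the pairs there is room for fingers.
- clip4 (a point): Spring clip 4 of 4, from the right, 55 mm apart (station y = 82.5 mm): where a seated handle's middle lies, 48 mm above the table; axes as the station's, handle along x (10 mm off along x will do). Open upwards: two pairs of sprung jaws at x = -38 and +38 mm, 24 mm long, tops 63 mm above the table, that snap over a handle pressed down with 6 to 20 N. Between the pairs there is room for fingers.
- sauce: Red sauce bottle, 58 mm across, 170 mm tall, origin under its base; to be left alone.
- soy: Brown soy bottle, 62 mm across, 160 mm tall, origin under its base; to be left alone.
- bowl: Small steel bowl, 110 mm across, 50 mm tall, origin under its base; to be left alone.
Things that resemble listed ones, but are neither listed nor needed, are in the scene too. Leave any pink look-alike of the part that bears scoop3_grip alone.

How it is judged:
By the outcome, as a careful person would: the job done as asked, in the order asked, and still so for the second after the job is handed in, with the robot touching nothing.
Of scoop1, scoop2, scoop3, scoop4 only 3 to 4 are there at a start; the rules pass over those that are not, and their reading is None.
At some moment in a run one of scoop1, scoop2, scoop3, scoop4 may be knocked a few centimetres aside while the robot is not near it.
Once in a run the grip may slacken for a moment while it holds something.
It also fails if it takes over 208 s, if anything falls off the work surface, if the arm or the gripper's body presses on something with over 40 N, if the wrist force passes 120 N, or if a joint passes its speed limit or range.

## Working session

There is one attempt and no reset: what is moved stays moved. The work goes in short steps, Python scripts to look and compute and a shell command to move; the robot and the scene stay as the last step left them, time stands still between calls to the robot, and variables do not carry over. Pictures are saved under pics/ and viewed, and the job is handed in when it is done.

```bash
ls; mkdir -p pics; python3 - <<'E'
from station import arm, grab_frame, camera_params
import cv2
for n in("scene","top"):
    cv2.imwrite(f"pics/{n}0.png",grab_frame(n)); print(n,camera_params(n))
print(arm.get_state())
E
```

```text
pics
scene {'intrinsics': array([[481.41120421,   0.        , 318.80844738],
       [  0.        , 481.41120421, 245.47924192],
       [  0.        ,   0.        ,   1.        ]]), 'R': array([[ 0.83475273,  0.55047504,  0.01284942],
       [ 0.4553366 , -0.67698518, -0.5782384 ],
       [-0.30960694,  0.4885369 , -0.81576666]]), 't': array([-0.35637703, -0.1765963 ,  1.3355271 ])}
top {'intrinsics': array([[525.4641736 ,   0.        , 318.35712802],
       [  0.        , 525.4641736 , 242.55502656],
       [  0.        ,   0.        ,   1.        ]]), 'R': array([[-0.02108898, -0.99939367, -0.02770455],
       [-0.99371771,  0.02399949, -0.10931208],
       [ 0.1099107 ,  0.02522522, -0.99362132]]), 't': array([-0.01157118,  0.47558589,  1.23649965])}
{'t': 0.1, 'q': array([ 1.52012606e+00,  3.59309222e-01,  1.11667389e-02, -3.23431065e-04,
       -1.22412248e+00, -2.88103420e-01]), 'qd': array([ 5.70216880e-05, -2.13105890e-03,  2.80133156e-03,  1.80502623e-03,
       -6.51500069e-04, -2.31992182e-03]), 'joint_efforts': array([-3.12265642e-03, -5.84164524e+01,  2.93751258e+01,  7.01561540e+00,
        1.01172575e-02, -5.90204877e-05]), 'eef_pos': array([0.22419597, 0.6362119 , 0.22572469]), 'ee_rot': array([-3.14146686e+00, -1.49450844e-03, -1.90968022e+00]), 'force': array([ 0.50850155,  0.02297795, -0.11222498]), 'moment': array([ 0.01730757,  0.03318335, -0.00353569]), 'width': 0.08797826243587124}
```

View pics/scene0.png

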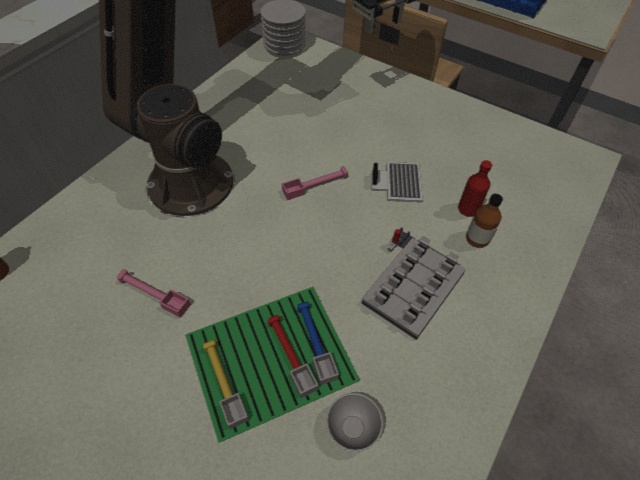

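View pics/top0.png

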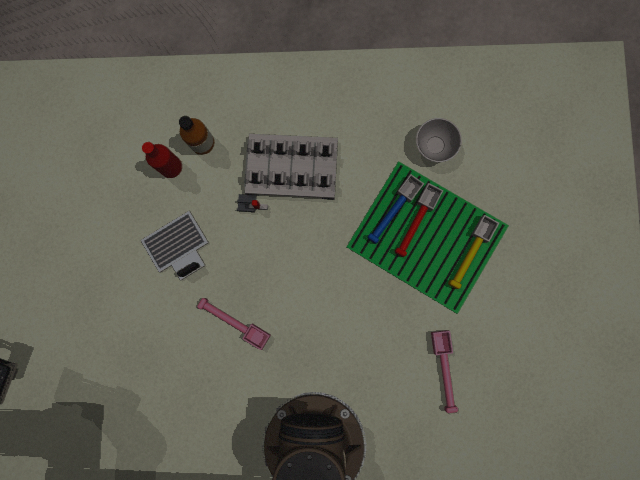

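The scene holds a red, a yellow and a blue scoop (top view: (418,220), (474,250), (394,208)); there is no white one. The station is at (292,165), the bolt at (253,204) and the tray at (180,245). Two pink look-alikes are also there. Next I'll measure.

```bash
cat > h.py <<'E'
import numpy as np, cv2
from station import arm, grab_frame, camera_params
def ray(n,uv,z):
    c=camera_params(n);K,R,t=c["intrinsics"],c["R"],c["t"]
    d=R.T@np.linalg.inv(K)@np.array([uv[0],uv[1],1.]);o=-R.T@t
    return (o+d*(z-o[2])/d[2])
def proj(n,X):
    c=camera_params(n);p=c["intrinsics"]@(c["R"]@np.asarray(X,float)+c["t"]);return p[:2]/p[2]
HSV=dict(red=[(0,150,60,6,255,255),(174,150,60,180,255,255)],yellow=[(20,140,80,34,255,255)],blue=[(105,140,50,128,255,255)])
def mask(im,c):
    h=cv2.cvtColor(im,cv2.COLOR_BGR2HSV);m=0
    for r in HSV[c]: m=m|cv2.inRange(h,r[:3],r[3:])
    return m
def comps(n,im,c,amin=20):
    k,l,s,ce=cv2.connectedComponentsWithStats(mask(im,c))
    return [(i,s[i],ce[i],l) for i in range(1,k) if s[i][4]>=amin]
def crop(n,im,x0,y0,x1,y1,f,fn):
    cv2.imwrite(fn,cv2.resize(im[y0:y1,x0:x1],None,fx=f,fy=f,interpolation=cv2.INTER_CUBIC))
def handles(n,im,z=0.017):
    # handle+knob blob of each colour -> ends, rays on handle-axis plane
    out={}
    for c in HSV:
        for i,s,ce,l in comps(n,im,c,60):
            ys,xs=np.where(l==i)
            P=np.array([ray(n,(u,v),z)[:2] for u,v in zip(xs,ys)])
            m=P.mean(0);U,S,V=np.linalg.svd(P-m,full_matrices=False);d=V[0]
            s_=(P-m)@d; out.setdefault(c,[]).append((s[4],m.round(4),np.degrees(np.arctan2(d[1],d[0])).round(1),(m+d*s_.min()).round(4),(m+d*s_.max()).round(4)))
    return out
def go(x,y,z,yaw):
    s=arm.get_state();p=s["eef_pos"];r,pi,ya=s["ee_rot"]
    from scipy.spatial.transform import Rotation as Ro
    R=Ro.from_euler("xyz",s["ee_rot"]).as_matrix()
    d=R.T@(np.array([x,y,z])-p)
    cyaw=np.arctan2(R[1,0],R[0,0]); dy=np.degrees(cyaw)-yaw; dy=(dy+90)%180-90
    print("shift mm",(d*1000).round(1),"turn",round(dy,1),"| at",p.round(4),"yaw",round(np.degrees(cyaw),1),"q6",round(s["q"][5],2),"t",round(s["t"],2))
E
python3 - <<'E'
from h import *
a=grab_frame("top");b=grab_frame("scene")
for n,im in(("top",a),("scene",b)):
    for c,v in handles(n,im).items():
        for w in v: print(n,c,*w)
crop("top",a,230,110,350,230,6,"pics/st.png")
crop("top",a,120,200,220,290,7,"pics/tr.png")
crop("scene",b,350,150,480,340,3,"pics/sc.png")
E
```

```text
top red 411 [0.7075 0.3751] -131.5 [0.7365 0.4079] [0.6854 0.3501]
top red 362 [ 0.499  -0.2473] 150.3 [ 0.5596 -0.2817] [ 0.4446 -0.2163]
top yellow 382 [ 0.4185 -0.3751] 149.1 [ 0.478  -0.4107] [ 0.365  -0.3431]
top blue 380 [ 0.5305 -0.1904] 141.9 [ 0.5843 -0.2324] [ 0.4803 -0.151 ]Traceback (most recent call last):
  File "<stdin>", line 4, in <module>
  File "h.py", line 25, in handles
    P=np.array([ray(n,(u,v),z)[:2] for u,v in zip(xs,ys)])
                ~~~^^^^^^^^^^^
  File "h.py", line 4, in ray
    c=camera_params(n);K,R,t=c["intrinsics"],c["R"],c["t"]
ValueError: time passes only in moves, steps and waits
```

```bash
python3 - <<'E'
s=open('h.py').read()
s=s.replace("def ray(","CP={n:camera_params(n) for n in('top','scene')}\ndef ray(").replace("c=camera_params(n);","c=CP[n];")
open('h.py','w').write(s)
E
python3 - <<'E'
from h import *
a=grab_frame("top");b=grab_frame("scene")
for n,im in(("top",a),("scene",b)):
    for c,v in handles(n,im).items():
        for w in v: print(n,c,*w)
crop("top",a,230,110,350,230,5,"pics/st.png")
crop("top",a,120,200,220,290,6,"pics/tr.png")
crop("scene",b,350,150,480,340,3,"pics/sc.png")
print(arm.get_state()["t"])
E
```

```text
top red 413 [0.7075 0.3751] -131.2 [0.7364 0.408 ] [0.6855 0.35  ]
top red 366 [ 0.4989 -0.2473] 150.2 [ 0.5594 -0.2819] [ 0.4446 -0.2163]
top yellow 384 [ 0.4185 -0.3749] 149.2 [ 0.4781 -0.4105] [ 0.3646 -0.3428]
top blue 380 [ 0.5302 -0.1901] 142.0 [ 0.5843 -0.2323] [ 0.4803 -0.151 ]
scene red 708 [0.6731 0.4058] -83.0 [0.6586 0.524 ] [0.6855 0.304 ]
scene red 432 [ 0.4969 -0.2453] -29.7 [ 0.4416 -0.2137] [ 0.5552 -0.2785]
scene yellow 502 [ 0.4171 -0.3729] -31.0 [ 0.3616 -0.3395] [ 0.4745 -0.4073]
scene blue 497 [0.4293 1.3944] 24.8 [0.3012 1.3351] [0.5166 1.4349]
scene blue 429 [ 0.5276 -0.1872] -38.3 [ 0.4768 -0.1471] [ 0.5799 -0.2286]
0.3
```

View pics/st.png

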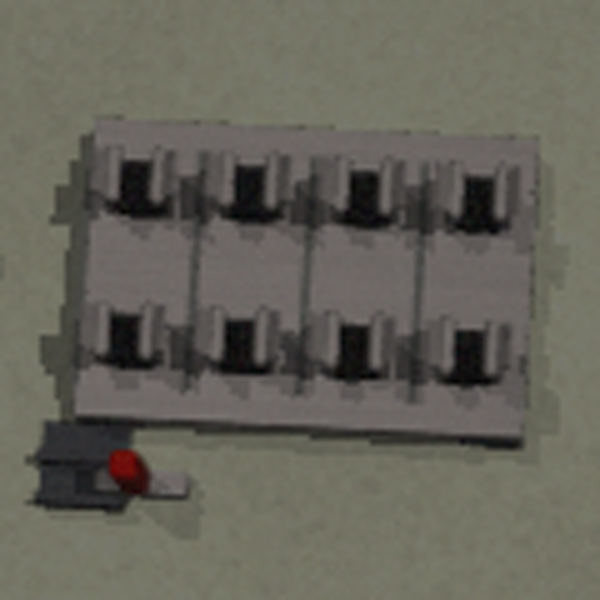

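View pics/tr.png

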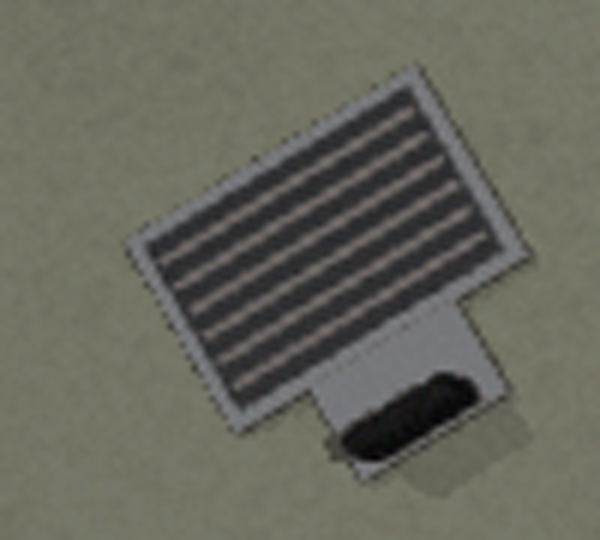

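View pics/sc.png

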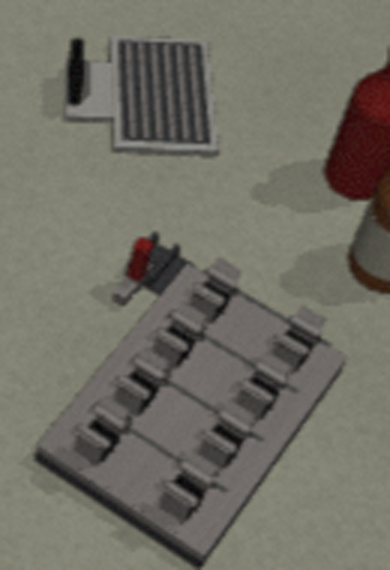

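```bash
python3 - <<'E'
from h import *
def fit(px,off,f,mod,z,n="top"):
    W=np.array([ray(n,(off[0]+(u+.5)/f-.5,off[1]+(v+.5)/f-.5),z)[:2] for u,v in px]);M=np.array(mod)
    wm,mm=W.mean(0),M.mean(0);H=(M-mm).T@(W-wm);th=np.arctan2(H[0,1]-H[1,0],H[0,0]+H[1,1])
    R=np.array([[np.cos(th),-np.sin(th)],[np.sin(th),np.cos(th)]]);t=wm-R@mm
    print("pose",t.round(4),np.degrees(th).round(2),"resid mm",((W-(M@R.T+t))*1000).round(1).tolist());return t,R,th
s=fit([(95,120),(538,138),(522,435),(78,413)],(230,110),5,[(.075,.11),(.075,-.11),(-.075,-.11),(-.075,.11)],.026)
s2=fit([(345,350),(202,557),(38,452),(188,262)],(350,150),3,[(.075,.11),(.075,-.11),(-.075,-.11),(-.075,.11)],.026,"scene")
t=fit([(127,243),(415,67),(530,258),(238,430)],(120,200),6,[(.047,.07),(.047,-.07),(-.047,-.07),(-.047,.07)],.010)
t2=fit([(207,38),(218,152),(114,148),(113,38)],(350,150),3,[(.047,.07),(.047,-.07),(-.047,-.07),(-.047,.07)],.010,"scene")
for i in range(4): print("clip",i+1,(s[0]+s[1]@[0,-.0825+.055*i]).round(4), "scene", (s2[0]+s2[1]@[0,-.0825+.055*i]).round(4))
print("bolt",(s[0]+s[1]@[-.104,.075]).round(4)); print("trayhandle",(t[0]+t[1]@[-.083,0]).round(4),"home",(s[0]+s[1]@[-.047,0]).round(4))
a=np.array
for nm,b,k in(("red",[.5594,-.2819],[.4446,-.2163]),("yel",[.4781,-.4105],[.3646,-.3428]),("blu",[.5843,-.2323],[.4803,-.1510])):
    b,k=a(b),a(k);u=(b-k)/np.linalg.norm(b-k);print(nm,np.linalg.norm(b-k),((b-.06*u+k+.074*u)/2).round(4),np.degrees(np.arctan2(u[1],u[0])))
E
```

```text
pose [0.6683 0.0402] -4.18 resid mm [[-1.3, -0.3], [-0.9, 0.9], [0.8, 1.4], [1.4, -2.0]]
pose [0.6697 0.0383] -3.41 resid mm [[-2.4, 3.0], [-3.7, -2.3], [3.1, -2.9], [3.0, 2.2]]
pose [0.4891 0.3316] 30.32 resid mm [[-0.8, -1.4], [-1.5, 1.2], [-0.5, 0.9], [2.7, -0.7]]
pose [0.493  0.3287] 30.64 resid mm [[-2.5, 2.1], [-1.3, -0.7], [-0.2, -0.9], [4.0, -0.5]]
clip 1 [ 0.6623 -0.0421] scene [ 0.6648 -0.044 ]
clip 2 [0.6663 0.0128] scene [0.6681 0.0109]
clip 3 [0.6703 0.0676] scene [0.6714 0.0658]
clip 4 [0.6743 0.1225] scene [0.6746 0.1207]
bolt [0.57   0.1226]
trayhandle [0.4175 0.2897] home [0.6214 0.0436]
red 0.1322210270720962 [ 0.5081 -0.2526] -29.744881296942214
yel 0.13215725481410398 [ 0.4274 -0.3802] -30.815052532941642
blu 0.1320064013599341 [ 0.5378 -0.196 ] -38.015834064461295
```

```bash
python3 - <<'E'
from h import *
go(.53,.1,.2,-128); go(.5368,-.1945,.13,-128.0)
E
```

```text
shift mm [ 404.3 -466.6   26.5] turn 18.6 | at [0.2243 0.6365 0.2262] yaw -109.4 q6 -0.29 t 0.3
shift mm [ 679.8 -570.9   96.7] turn 18.6 | at [0.2243 0.6365 0.2262] yaw -109.4 q6 -0.29 t 0.3
```

```bash
python3 -m handwheel '[[[0.04,0.404,-0.467,0.02,18.6],[0.04,0.404,-0.467,0.02,18.6],[0.04,0.404,-0.467,0.02,18.6],[0.04,0.404,-0.467,0.02,18.6],[0.04,0.404,-0.467,0.02,18.6],[0.04,0.404,-0.467,0.02,18.6],[0.04,0.404,-0.467,0.02,18.6],[0.04,0.404,-0.467,0.02,18.6],[0.04,0.404,-0.467,0.02,18.6],[0.04,0.404,-0.467,0.02,18.6],[0.04,0.404,-0.467,0.02,18.6],[0.04,0.404,-0.467,0.02,18.6],[0.04,0.404,-0.467,0.02,18.6],[0.04,0.404,-0.467,0.02,18.6],[0.04,0.404,-0.467,0.02,18.6],[0.04,0.404,-0.467,0.02,18.6],[0.04,0.404,-0.467,0.02,18.6],[0.04,0.404,-0.467,0.02,18.6],[0.04,0.404,-0.467,0.02,18.6],[0.04,0.404,-0.467,0.02,18.6]]]' 40; python3 - <<'E'
from h import *
go(.5368,-.1945,.13,-128.0)
E
```

```text
t: 1.97
eef_pos: [0.5301, 0.1013, 0.2067]
ee_rot: [-3.141, -0.0, -2.233]
force: [0.2, 0.0, -0.3]
width: 0.0402
shift mm [ 229.2 -187.    76.8] turn 0.1 | at [0.5301 0.1013 0.2067] yaw -127.9 q6 0.36 t 1.97
```

```bash
python3 -m handwheel '[[[0.04,0.229,-0.187,0.077,0],[0.04,0.229,-0.187,0.077,0],[0.04,0.229,-0.187,0.077,0],[0.04,0.229,-0.187,0.077,0],[0.04,0.229,-0.187,0.077,0],[0.04,0.229,-0.187,0.077,0],[0.04,0.229,-0.187,0.077,0],[0.04,0.229,-0.187,0.077,0],[0.04,0.229,-0.187,0.077,0],[0.04,0.229,-0.187,0.077,0],[0.04,0.229,-0.187,0.077,0],[0.04,0.229,-0.187,0.077,0]]]'; python3 - <<'E'
from h import *
b=grab_frame("scene");a=grab_frame("top")
for n,im in(("top",a),("scene",b)):
    for c,v in handles(n,im).items():
        for w in v: print(n,c,*w)
cv2.imwrite("pics/s2.png",b)
print(arm.get_state()["q"].round(2))
go(.5368,-.1945,.002,-128.0)
E
```

```text
t: 2.97
eef_pos: [0.5375, -0.1929, 0.1304]
ee_rot: [-3.14, 0.001, -2.231]
force: [-0.5, 0.6, -0.0]
width: 0.0399
top red 731 [0.6981 0.3633] -125.1 [0.7321 0.4115] [0.6647 0.3158]
top red 190 [ 0.4697 -0.2302] 149.2 [ 0.5021 -0.2496] [ 0.4443 -0.2151]
top yellow 409 [ 0.4199 -0.3754] 149.4 [ 0.4792 -0.4105] [ 0.3647 -0.3427]
top blue 237 [ 0.5086 -0.1726] 141.8 [ 0.5417 -0.1987] [ 0.4799 -0.1501]
scene red 928 [0.6733 0.3988] -83.4 [0.6589 0.5241] [0.6843 0.3038]
scene red 399 [ 0.5007 -0.2478] -28.9 [ 0.4423 -0.2155] [ 0.5555 -0.278 ]
scene yellow 518 [ 0.4174 -0.3729] -30.8 [ 0.3614 -0.3395] [ 0.4747 -0.407 ]
scene blue 552 [0.4345 1.3941] 24.6 [0.3054 1.3351] [0.5212 1.4338]
scene blue 329 [ 0.541  -0.1975] -39.1 [ 0.4969 -0.1616] [ 0.5797 -0.2289]
[-0.    0.27 -0.35  0.   -0.95  0.91]
shift mm [  1.7  -0.3 128.4] turn 0.2 | at [ 0.5374 -0.193   0.1304] yaw -127.8 q6 0.91 t 3.07
```

View pics/s2.png

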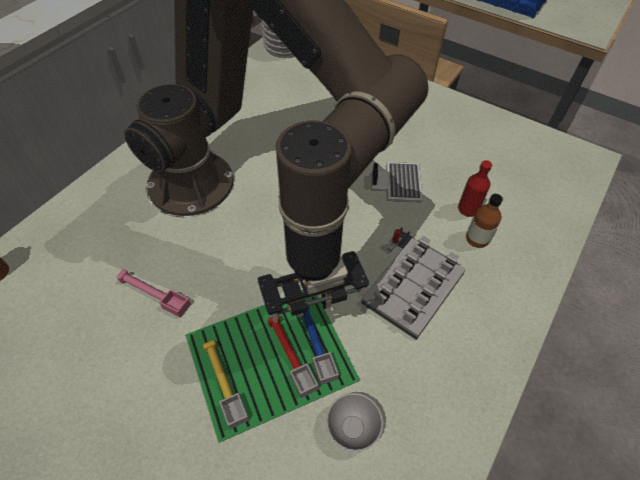

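```bash
python3 -m handwheel '[[[0.04,0.001,0,0.03,0],[0.04,0.001,0,0.06,0],[0.04,0.001,0,0.09,0],[0.04,0.001,0,0.11,0],[0.04,0.001,0,0.124,0],[0.04,0.001,0,0.125,0],[0.04,0.001,0,0.125,0],[0,0.001,0,0.125,0],[0,0.001,0,0.125,0],[0,0.001,0,0.125,0],[0,0.001,0,0.125,0],[0,0.001,0,0.125,0],[0,0.001,0,0.125,0],[0,0.001,0,0.125,0]]]' 40
```

```text
t: 4.23
eef_pos: [0.5373, -0.1938, 0.0059]
ee_rot: [-3.14, 0.001, -2.23]
force: [-1.6, 1.9, 5.1]
width: 0.0168
```

```bash
python3 -m handwheel '[[[0,0,0,-0.02,0],[0,0,0,-0.05,0],[0,0,0,-0.09,0],[0,0,0,-0.12,0],[0,0,0,-0.13,0],[0,0,0,-0.13,0]]]'; python3 - <<'E'
from h import *
s=2*np.pi/180
go(.666,.0125,.13,-93.8)
b=grab_frame("scene");crop("scene",b,200,220,420,420,3,"pics/g1.png")
E
```

```text
t: 4.73
eef_pos: [0.5387, -0.194, 0.139]
ee_rot: [-3.135, 0.004, -2.23]
force: [0.7, 0.4, -0.8]
width: 0.0165
shift mm [-241.1   26.     9.9] turn -34.0 | at [ 0.5387 -0.194   0.139 ] yaw -127.8 q6 0.91 t 4.73
```

View pics/g1.png

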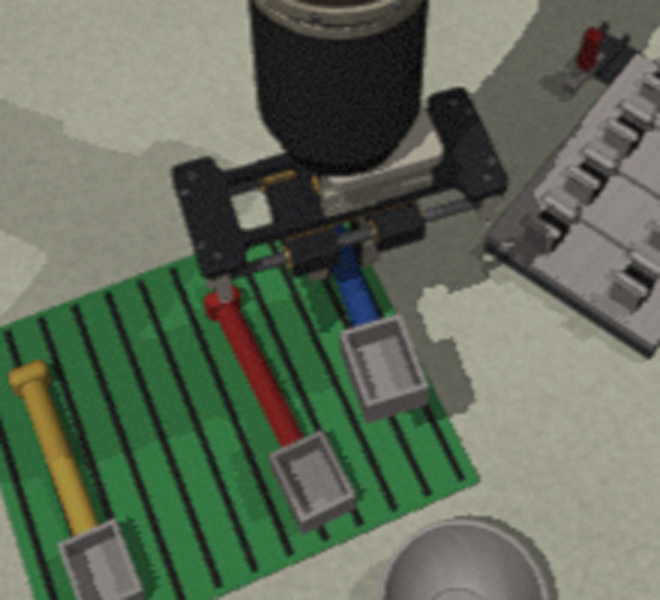

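```bash
python3 - <<'E'
from h import *
go(.6635,-.043,.13,-93.8)
E
```

```text
shift mm [-196.4   -7.2    7.3] turn -34.0 | at [ 0.5374 -0.1937  0.1367] yaw -127.8 q6 0.91 t 4.78
```

```bash
python3 -m handwheel '[[[0,-0.04,-0.001,0,-6],[0,-0.08,-0.003,0,-12],[0,-0.12,-0.004,0,-18],[0,-0.16,-0.006,0,-24],[0,-0.185,-0.007,0,-29],[0,-0.196,-0.007,0.007,-34],[0,-0.196,-0.007,0.007,-34],[0,-0.196,-0.007,0.007,-34],[0,-0.196,-0.007,0.007,-34]]]' 60; python3 - <<'E'
from h import *
go(.6635,-.043,.055,-93.8)
b=grab_frame("scene");a=grab_frame("top");crop("scene",b,300,170,500,350,4,"pics/g2.png");crop("t",a,230,100,390,220,5,"pics/g3.png")
E
```

```text
t: 5.53
eef_pos: [0.6618, -0.0437, 0.1285]
ee_rot: [-3.14, -0.0, -1.64]
force: [0.3, -0.5, -1.4]
width: 0.0166
shift mm [-0.9 -1.5 73.5] turn -0.2 | at [ 0.6618 -0.0437  0.1285] yaw -94.0 q6 1.27 t 5.53
```

View pics/g2.png

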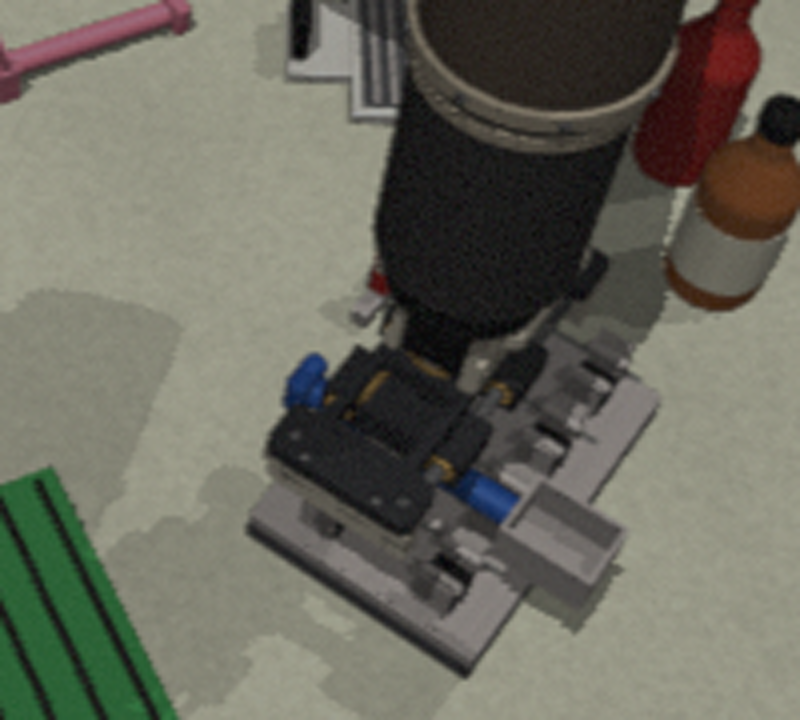

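View pics/g3.png

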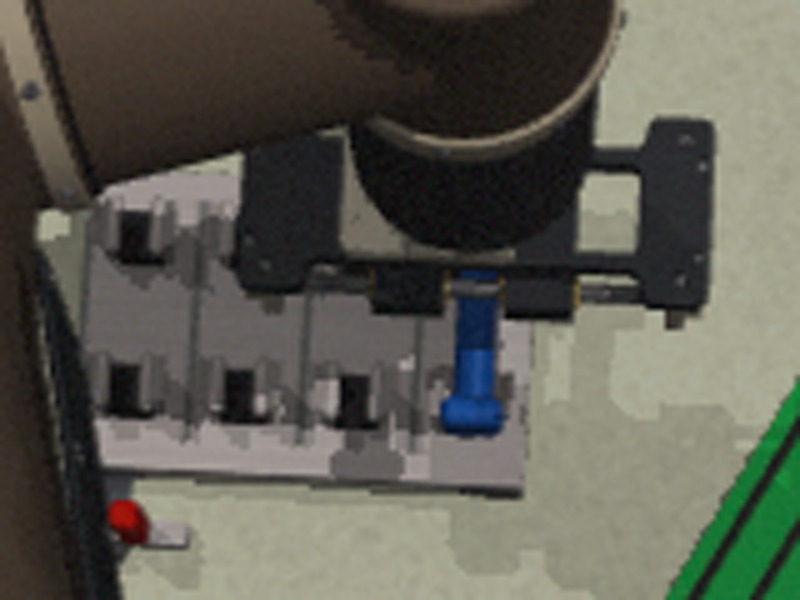

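```bash
python3 - <<'E'
from h import *
z=.1285+.011
for n in("top",):
  for u,v in((472,412),(475,340)):
    print(ray(n,(230+(u+.5)/5-.5,100+(v+.5)/5-.5),z)[:2].round(4))
h=np.radians(-4);print((np.array([.6618,-.0437])-.067*np.array([np.cos(h),np.sin(h)])).round(4))
E
```

```text
[ 0.5971 -0.0405]
[ 0.6296 -0.0426]
[ 0.595 -0.039]
```

```bash
python3 - <<'E'
from h import *
z=.1285+.011
print(ray("scene",(300+308.5/4-.5,170+382.5/4-.5),z)[:2].round(4), ray("scene",(300+(492.5)/4-.5,170+495.5/4-.5),z)[:2].round(4))
E
```

```text
[ 0.5973 -0.0396] [ 0.7088 -0.0472]
```

```bash
python3 -m handwheel '[[[0,-0.001,-0.001,0.03,0],[0,-0.001,-0.001,0.055,0],[0,-0.001,-0.001,0.07,0],[0,-0.001,-0.001,0.073,0],[0,-0.001,-0.001,0.077,0],[0,-0.001,-0.001,0.081,0],[0,-0.001,-0.001,0.085,0]]]' 60;  python3 -m handwheel '[[[0,0,0,0.002,0],[0,0,0,0.004,0],[0,0,0,0.006,0],[0,0,0,0.008,0],[0,0,0,0.008,0]]]'
```

```text
t: 6.22
eef_pos: [0.6654, -0.0427, 0.0467]
ee_rot: [-3.134, 0.001, -1.64]
force: [0.9, 4.3, 2.9]
width: 0.0166
t: 6.63
eef_pos: [0.6654, -0.0425, 0.0381]
ee_rot: [-3.134, 0.001, -1.64]
force: [0.6, 3.6, -2.9]
width: 0.0164
```

```bash
python3 -m handwheel '[[[0,0,0,0.001,0],[0,0,0,0.002,0],[0,0,0,0.003,0],[0,0,0,0.003,0]]]' 60
```

```text
t: 6.97
eef_pos: [0.6655, -0.0425, 0.0367]
ee_rot: [-3.134, 0.001, -1.639]
force: [-5.6, 5.1, 11.4]
width: 0.0165
```

```bash
python3 -m handwheel '[[[0.036,0,0,0,0],[0.036,0,0,0,0],[0.036,0,0,0,0],[0.036,0,0,-0.02,0],[0.036,0,0,-0.06,0],[0.036,0,0,-0.1,0],[0.036,0,0,-0.13,0],[0.036,0.03,0,-0.15,0],[0.036,0.07,0.02,-0.15,0],[0.036,0.11,0.04,-0.15,0],[0.036,0.15,0.06,-0.15,0],[0.036,0.19,0.08,-0.15,0],[0.036,0.19,0.08,-0.15,0]]]' 40; python3 - <<'E'
from h import *
b=grab_frame("scene");a=grab_frame("top")
for n,im in(("top",a),("scene",b)):
    for c,v in handles(n,im).items():
        for w in v:
            if w[1][1]<.2: print(n,c,*w)
crop("scene",b,340,200,500,350,5,"pics/p2.png");crop("t",a,230,100,390,220,5,"pics/p3.png")
E
```

```text
t: 8.05
eef_pos: [0.5681, -0.2306, 0.1858]
ee_rot: [-3.135, 0.001, -1.642]
force: [-0.5, 0.1, 0.1]
width: 0.0357
top red 372 [ 0.4992 -0.2469] 150.2 [ 0.5598 -0.2816] [ 0.4439 -0.2152]
top yellow 409 [ 0.4189 -0.3748] 149.1 [ 0.479  -0.4108] [ 0.3644 -0.3423]
scene red 248 [ 0.5215 -0.26  ] -27.3 [ 0.4737 -0.2353] [ 0.5558 -0.2777]
scene yellow 512 [ 0.4166 -0.3725] -31.0 [ 0.3615 -0.3394] [ 0.4745 -0.4074]
scene blue 361 [ 0.6492 -0.0235] -4.6 [ 0.5867 -0.0184] [ 0.7206 -0.0292]
```

View pics/p2.png

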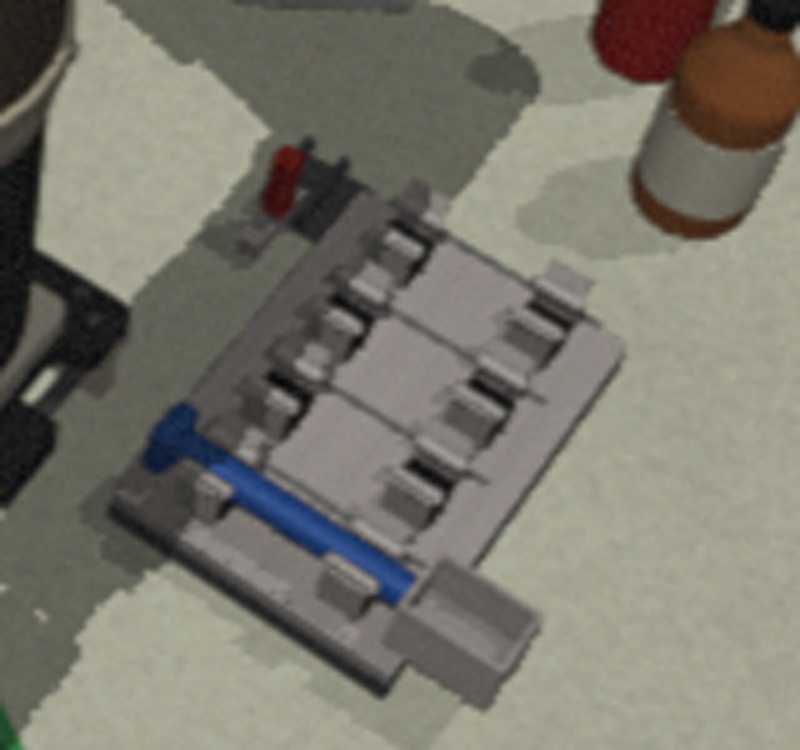

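View pics/p3.png

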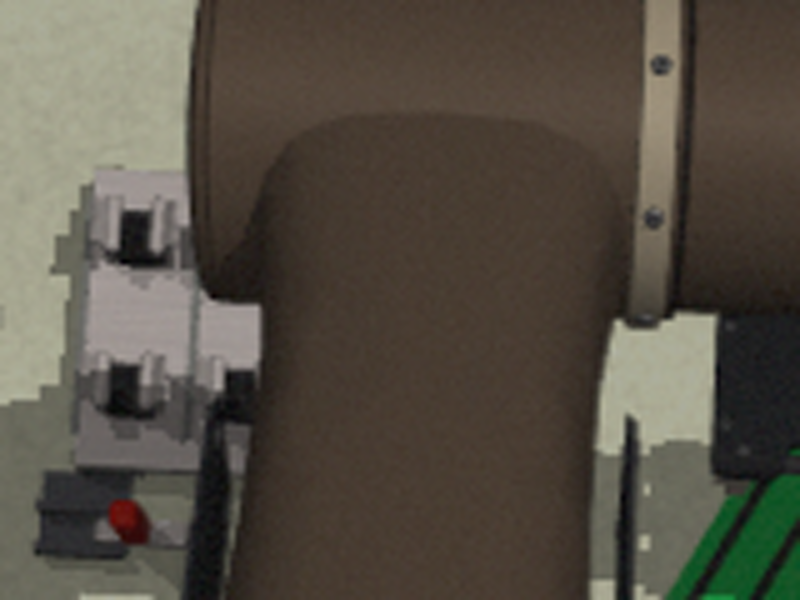

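```bash
python3 - <<'E'
from h import *
b=grab_frame("scene")
for w in handles("scene",b,.05)["blue"]: print(w)
go(.5067,-.2514,.10,-119.7)
E
```

```text
(np.int32(555), array([0.4471, 1.3283]), np.float64(25.4), array([0.3227, 1.2691]), array([0.5379, 1.3714]))
(np.int32(359), array([ 0.6544, -0.0421]), np.float64(-4.6), array([ 0.5937, -0.0372]), array([ 0.723 , -0.0476]))
shift mm [27.8 62.7 85.3] turn 25.6 | at [ 0.5706 -0.2282  0.1858] yaw -94.1 q6 1.56 t 8.2
```

```bash
python3 -m handwheel '[[[0.04,0.015,0.03,0.03,7],[0.04,0.028,0.0627,0.05,14],[0.04,0.028,0.0627,0.06,21],[0.04,0.028,0.0627,0.08,25.6],[0.04,0.028,0.0627,0.085,25.6],[0.04,0.028,0.0627,0.085,25.6],[0.04,0.028,0.0627,0.085,25.6]]]' 40; python3 - <<'E'
from h import *
go(.5067,-.2514,.006,-119.7)
b=grab_frame("scene")
for w in handles("scene",b)["red"]: print(w)
crop("s",b,180,240,400,440,3,"pics/r1.png")
E
```

```text
t: 8.78
eef_pos: [0.5075, -0.2512, 0.1005]
ee_rot: [-3.135, 0.004, -2.085]
force: [0.3, 0.1, 1.1]
width: 0.0402
shift mm [ 0.9  1.2 94.5] turn 0.3 | at [ 0.5075 -0.2512  0.1005] yaw -119.4 q6 1.17 t 8.78
(np.int32(933), array([0.6733, 0.3986]), np.float64(-83.5), array([0.6589, 0.5241]), array([0.6842, 0.3038]))
(np.int32(253), array([ 0.5193, -0.2583]), np.float64(-29.3), array([ 0.4746, -0.2332]), array([ 0.5552, -0.2784]))
```

View pics/r1.png

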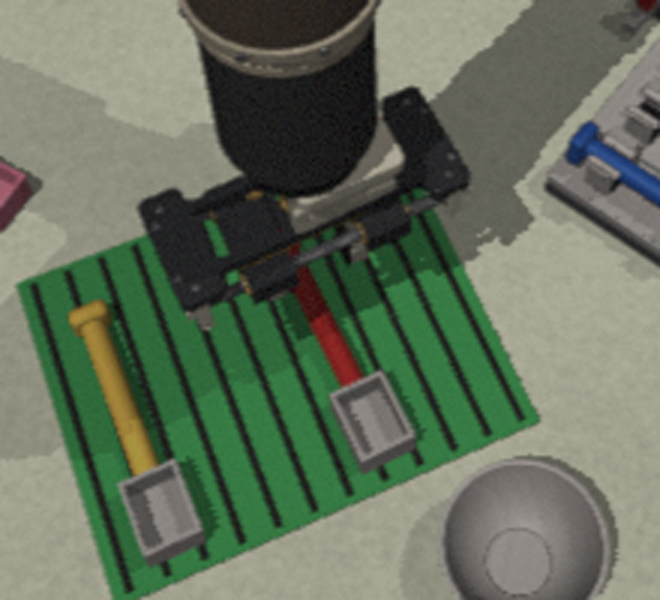

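Red is still in place under the open fingers, and yellow hasn't moved. Descending and gripping.

```bash
python3 -m handwheel '[[[0.04,0.001,0.001,0.03,0],[0.04,0.001,0.001,0.06,0],[0.04,0.001,0.001,0.08,0],[0.04,0.001,0.001,0.094,0],[0.04,0.001,0.001,0.095,0],[0.04,0.001,0.001,0.095,0],[0,0.001,0.001,0.095,0],[0,0.001,0.001,0.095,0],[0,0.001,0.001,0.095,0],[0,0.001,0.001,0.095,0],[0,0.001,0.001,0.095,0],[0,0.001,0.001,0.095,0],[0,0.001,0.001,0.095,0]]]' 60; python3 -m handwheel '[[[0,0,0,-0.02,0],[0,0,0,-0.05,0],[0,0,0,-0.09,0],[0,0,0,-0.12,0],[0,0,0,-0.13,0],[0,0,0,-0.13,0]]]'; python3 - <<'E'
from h import *
go(.667,.0122,.13,-94.2)
E
```

```text
t: 9.92
eef_pos: [0.508, -0.2518, 0.007]
ee_rot: [-3.133, 0.004, -2.085]
force: [-0.9, 1.0, 6.8]
width: 0.0167
t: 10.42
eef_pos: [0.5085, -0.2522, 0.1405]
ee_rot: [-3.127, 0.007, -2.085]
force: [0.4, 0.3, -0.9]
width: 0.0165
shift mm [-308.1   -8.    12.7] turn -25.2 | at [ 0.5085 -0.2522  0.1405] yaw -119.4 q6 1.17 t 10.42
```

```bash
python3 -m handwheel '[[[0,-0.04,-0.001,0,-5],[0,-0.08,-0.002,0,-10],[0,-0.12,-0.003,0,-15],[0,-0.16,-0.004,0,-20],[0,-0.20,-0.005,0,-25],[0,-0.24,-0.006,0,-25],[0,-0.28,-0.007,0.005,-25],[0,-0.308,-0.008,0.012,-25],[0,-0.308,-0.008,0.012,-25],[0,-0.308,-0.008,0.012,-25],[0,-0.308,-0.008,0.012,-25]]]' 60; python3 - <<'E'
from h import *
go(.667,.0122,.055,-94.2)
b=grab_frame("scene");a=grab_frame("top");crop("scene",b,300,170,500,350,4,"pics/k2.png");crop("t",a,230,100,390,220,5,"pics/k3.png")
E
```

```text
t: 11.33
eef_pos: [0.6658, 0.012, 0.1286]
ee_rot: [-3.129, -0.001, -1.648]
force: [-0.2, -0.3, -0.8]
width: 0.0163
shift mm [-0.3 -0.2 73.6] turn -0.2 | at [0.6658 0.012  0.1286] yaw -94.4 q6 1.18 t 11.33
```

View pics/k2.png

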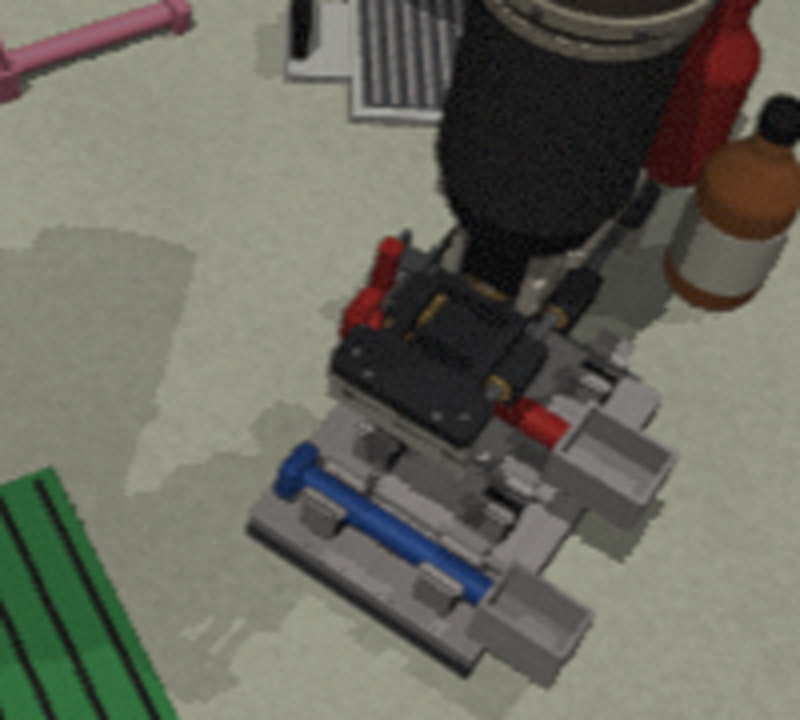

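```bash
python3 -m handwheel '[[[0,-0.001,0.002,0.03,0],[0,-0.001,0.002,0.055,0],[0,-0.001,0.002,0.07,0],[0,-0.001,0.002,0.075,0],[0,-0.001,0.002,0.08,0],[0,-0.001,0.002,0.085,0],[0,-0.001,0.002,0.089,0],[0,-0.001,0.002,0.092,0],[0,-0.001,0.002,0.094,0],[0,-0.001,0.002,0.094,0]]]' 60
```

```text
t: 12.27
eef_pos: [0.6663, 0.0125, 0.0379]
ee_rot: [-3.125, -0.0, -1.648]
force: [-3.9, 4.5, 11.1]
width: 0.0166
```

```bash
python3 -m handwheel '[[[0,0,0,0.002,0],[0,0,0,0.004,0],[0,0,0,0.004,0]]]' 60
```

```text
t: 12.52
eef_pos: [0.6664, 0.0125, 0.0378]
ee_rot: [-3.124, -0.001, -1.647]
force: [-11.4, 4.9, 26.8]
width: 0.0166
```

Hard bottom at 27 N, so red is seated. Releasing.

```bash
python3 -m handwheel '[[[0.036,0,0,0,0],[0.036,0,0,0,0],[0.036,0,0,0,0],[0.036,0,0,-0.02,0],[0.036,0,0,-0.06,0],[0.036,0,0,-0.1,0],[0.036,0.03,0.01,-0.12,0],[0.036,0.07,0.03,-0.12,0],[0.036,0.11,0.06,-0.12,0],[0.036,0.15,0.09,-0.12,0],[0.036,0.19,0.12,-0.12,0],[0.036,0.23,0.15,-0.12,0],[0.036,0.26,0.18,-0.12,0],[0.036,0.29,0.20,-0.12,0],[0.036,0.29,0.20,-0.12,0]]]' 40; python3 - <<'E'
from h import *
b=grab_frame("scene");a=grab_frame("top")
for n,im in(("top",a),("scene",b)):
    for c,v in handles(n,im).items():
        for w in v:
            if w[1][1]<.2: print(n,c,*w)
cv2.imwrite("pics/v3.png",b)
go(.426,-.3788,.10,-120.8)
E
```

```text
t: 13.77
eef_pos: [0.4398, -0.2629, 0.154]
ee_rot: [-3.125, -0.001, -1.648]
force: [0.2, -0.9, 0.4]
width: 0.0359
top red 314 [0.6731 0.0165] 173.2 [0.7354 0.009 ] [0.6012 0.0251]
top yellow 155 [ 0.3829 -0.354 ] 147.6 [ 0.4096 -0.3709] [ 0.365  -0.3426]
top blue 243 [ 0.6887 -0.0424] 175.1 [ 0.7362 -0.0465] [ 0.6425 -0.0385]
scene red 64 [0.5671 0.1422] -75.4 [0.562  0.1618] [0.5723 0.1221]
scene red 347 [0.6487 0.0336] -4.1 [0.5865 0.038 ] [0.7209 0.0284]
scene yellow 522 [ 0.4175 -0.3728] -30.9 [ 0.3615 -0.3393] [ 0.4747 -0.407 ]
scene blue 366 [ 0.6488 -0.0234] -4.6 [ 0.5867 -0.0183] [ 0.7206 -0.0291]
shift mm [115.8   4.6  54. ] turn 26.2 | at [ 0.4391 -0.2637  0.154 ] yaw -94.6 q6 1.65 t 13.87
```

View pics/v3.png

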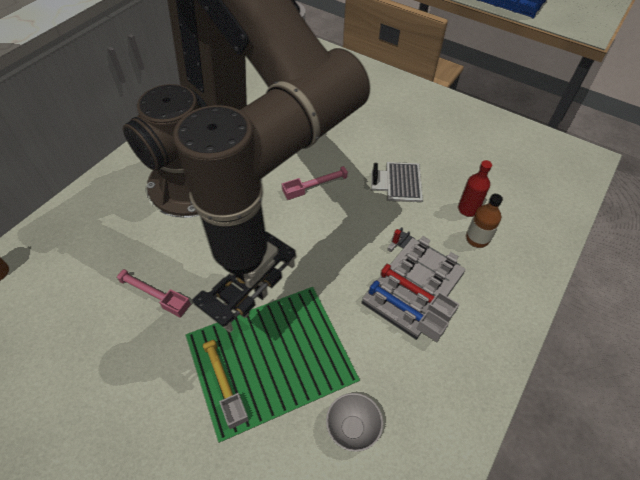

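```bash
python3 -m handwheel '[[[0.04,0.03,0.001,0.01,7],[0.04,0.07,0.003,0.03,14],[0.04,0.1,0.005,0.04,21],[0.04,0.116,0.005,0.054,26],[0.04,0.116,0.005,0.054,26.2],[0.04,0.116,0.005,0.054,26.2],[0.04,0.116,0.005,0.054,26.2]]]' 40; python3 - <<'E'
from h import *
b=grab_frame("scene")
for w in handles("scene",b)["yellow"]: print(w)
go(.426,-.3788,.006,-120.8)
crop("s",b,150,240,370,440,3,"pics/y1.png")
E
```

```text
t: 14.45
eef_pos: [0.4257, -0.3789, 0.0997]
ee_rot: [-3.128, 0.006, -2.107]
force: [-0.0, 0.8, 0.1]
width: 0.04
(np.int32(328), array([ 0.4377, -0.3854]), np.float64(-30.1), array([ 0.3901, -0.3577]), array([ 0.4747, -0.4068]))
shift mm [ 0.7  1.4 94.2] turn 0.1 | at [ 0.426  -0.3787  0.1003] yaw -120.7 q6 1.42 t 14.5
```

View pics/y1.png

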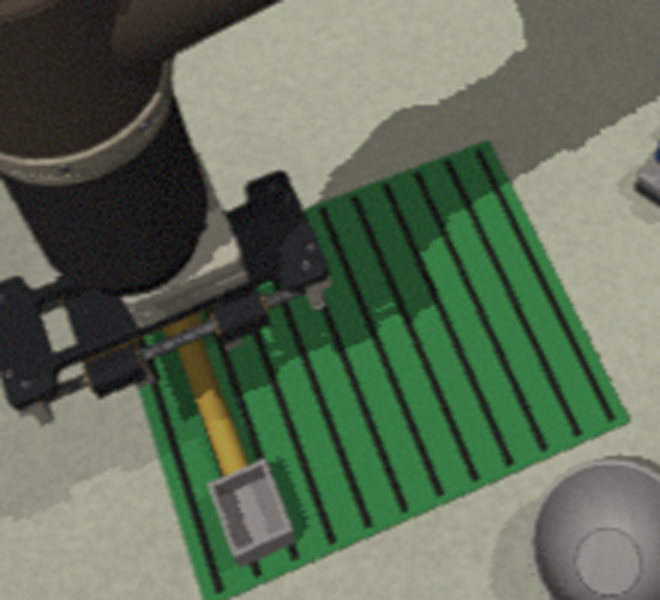

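Yellow lies between the open fingers. Descend, grip and lift.

```bash
python3 -m handwheel '[[[0.04,0.001,0.001,0.03,0],[0.04,0.001,0.001,0.06,0],[0.04,0.001,0.001,0.08,0],[0.04,0.001,0.001,0.094,0],[0.04,0.001,0.001,0.095,0],[0.04,0.001,0.001,0.095,0],[0,0.001,0.001,0.095,0],[0,0.001,0.001,0.095,0],[0,0.001,0.001,0.095,0],[0,0.001,0.001,0.095,0],[0,0.001,0.001,0.095,0],[0,0.001,0.001,0.095,0],[0,0.001,0.001,0.095,0]]]' 60; python3 -m handwheel '[[[0,0,0,-0.02,0],[0,0,0,-0.05,0],[0,0,0,-0.09,0],[0,0,0,-0.12,0],[0,0,0,-0.13,0],[0,0,0,-0.13,0]]]'; python3 - <<'E'
from h import *
go(.671,.067,.13,-94.2)
E
```

```text
t: 15.58
eef_pos: [0.4267, -0.3793, 0.006]
ee_rot: [-3.125, 0.007, -2.107]
force: [0.4, 2.8, 6.6]
width: 0.0168
t: 16.08
eef_pos: [0.4259, -0.3799, 0.1393]
ee_rot: [-3.12, 0.007, -2.106]
force: [-0.4, -0.0, -1.4]
width: 0.0165
shift mm [-509.3   17.5   12.5] turn -26.5 | at [ 0.4259 -0.3799  0.1393] yaw -120.7 q6 1.43 t 16.08
```

```bash
python3 -m handwheel '[[[0,-0.04,0.001,0,-2],[0,-0.08,0.003,0,-5],[0,-0.12,0.004,0,-8],[0,-0.16,0.006,0,-11],[0,-0.20,0.007,0,-14],[0,-0.24,0.008,0,-17],[0,-0.28,0.009,0,-20],[0,-0.32,0.011,0,-23],[0,-0.36,0.013,0,-26],[0,-0.40,0.014,0,-26.4],[0,-0.44,0.015,0.005,-26.4],[0,-0.48,0.017,0.01,-26.4],[0,-0.509,0.0175,0.012,-26.4],[0,-0.509,0.0175,0.012,-26.4],[0,-0.509,0.0175,0.012,-26.4],[0,-0.509,0.0175,0.012,-26.4]]]' 60; python3 - <<'E'
from h import *
go(.671,.067,.055,-94.2)
b=grab_frame("scene");crop("scene",b,300,170,500,350,4,"pics/l2.png")
E
```

```text
t: 17.42
eef_pos: [0.6697, 0.0665, 0.1283]
ee_rot: [-3.122, -0.005, -1.646]
force: [-0.3, -0.8, -2.3]
width: 0.0165
shift mm [-1.   0.1 73.3] turn -0.1 | at [0.6697 0.0665 0.1283] yaw -94.3 q6 1.09 t 17.42
```

View pics/l2.png

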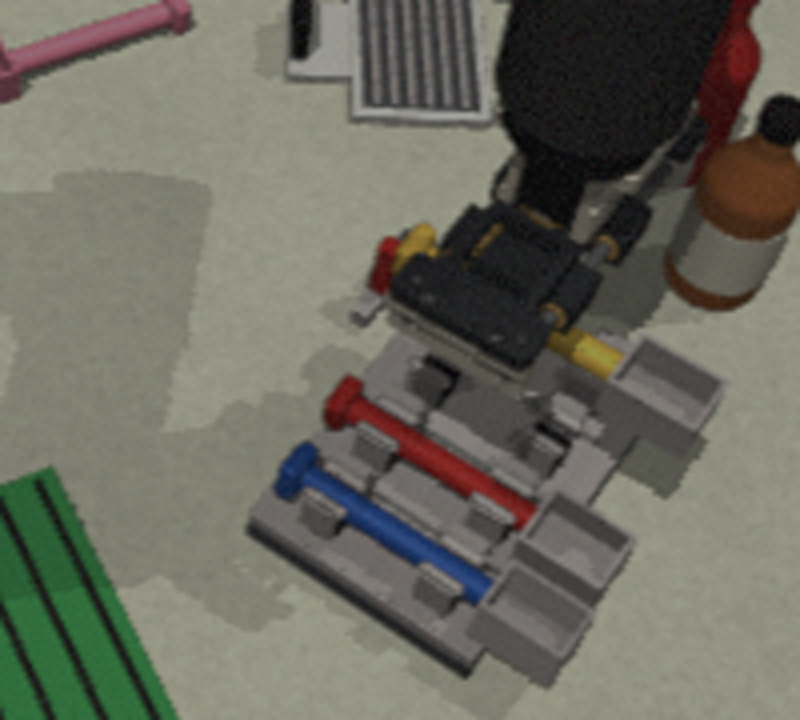

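```bash
python3 -m handwheel '[[[0,-0.001,0.002,0.03,0],[0,-0.001,0.002,0.055,0],[0,-0.001,0.002,0.07,0],[0,-0.001,0.002,0.075,0],[0,-0.001,0.002,0.08,0],[0,-0.001,0.002,0.085,0],[0,-0.001,0.002,0.089,0],[0,-0.001,0.002,0.092,0],[0,-0.001,0.002,0.094,0],[0,-0.001,0.002,0.094,0]]]' 60;python3 -m handwheel '[[[0,0,0,0.002,0],[0,0,0,0.003,0],[0,0,0,0.003,0]]]' 60
```

```text
t: 18.3
eef_pos: [0.6704, 0.0669, 0.0369]
ee_rot: [-3.119, -0.004, -1.646]
force: [-3.8, 4.6, 9.3]
width: 0.0163
t: 18.55
eef_pos: [0.6705, 0.0669, 0.0368]
ee_rot: [-3.118, -0.004, -1.645]
force: [-9.7, 3.3, 17.7]
width: 0.0165
```

```bash
python3 -m handwheel '[[[0.036,0,0,0,0],[0.036,0,0,0,0],[0.036,0,0,0,0],[0.036,0,0,-0.02,0],[0.036,0,0,-0.06,0],[0.036,0,0,-0.1,0],[0.036,0,0.03,-0.12,0],[0.036,0,0.07,-0.12,0],[0.036,0,0.11,-0.12,0],[0.036,0,0.15,-0.12,0],[0.036,0,0.19,-0.12,0],[0.036,0,0.22,-0.12,0],[0.036,0,0.22,-0.12,0]]]' 40; python3 - <<'E'
from h import *
b=grab_frame("scene");a=grab_frame("top")
for n,im in(("top",a),("scene",b)):
    for c,v in handles(n,im,.05).items():
        for w in v:
            if w[1][1]<.2: print(n,c,*w)
crop("scene",b,300,170,500,350,4,"pics/m2.png")
crop("top",a,200,100,360,220,5,"pics/m3.png")
E
```

```text
t: 19.63
eef_pos: [0.4432, 0.0823, 0.1513]
ee_rot: [-3.12, -0.004, -1.645]
force: [0.1, -0.7, -0.4]
width: 0.0359
top red 370 [0.6557 0.0143] 175.6 [0.7249 0.0091] [0.5929 0.0191]
top yellow 383 [0.6611 0.0692] 175.4 [0.7313 0.0635] [0.5991 0.0742]
top blue 377 [ 0.6548 -0.0407] 175.2 [ 0.7257 -0.0466] [ 0.593  -0.0355]
scene red 350 [0.654 0.013] -4.1 [0.5931 0.0175] [0.7233 0.008 ]
scene yellow 348 [0.658  0.0676] -3.9 [0.5979 0.0717] [0.7281 0.0629]
scene blue 363 [ 0.6535 -0.042 ] -4.6 [ 0.5937 -0.0372] [ 0.723  -0.0477]
```

View pics/m2.png

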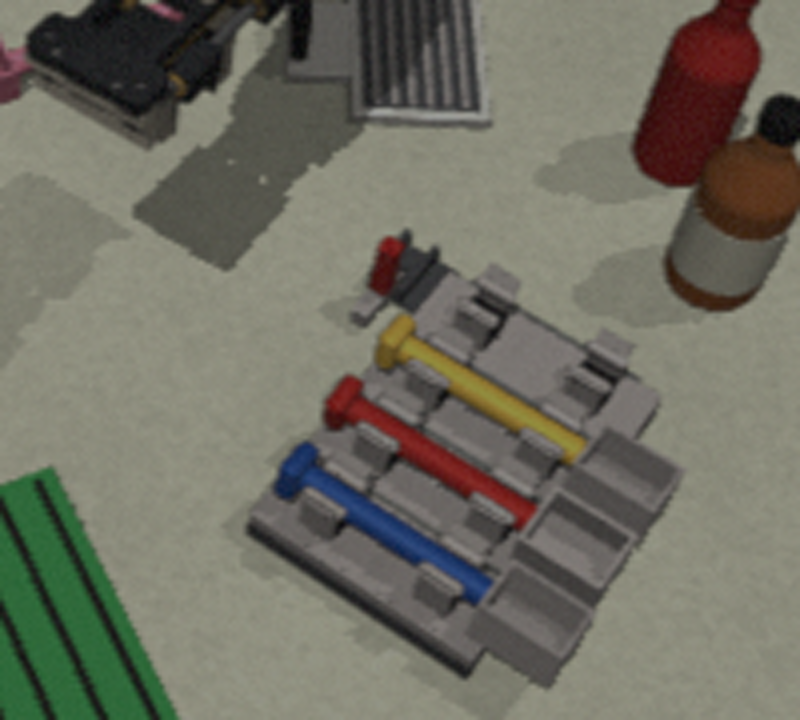

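View pics/m3.png

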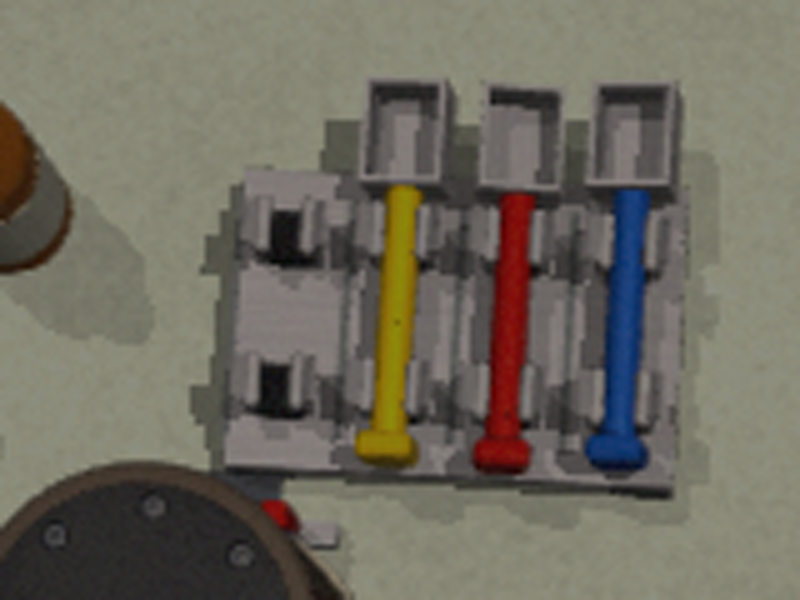

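```bash
python3 - <<'E'
from h import *
b=grab_frame("scene")
for i,s,ce,l in comps("scene",b,"red",30): print(s,ce.round(1),ray("scene",ce,.04)[:2].round(4))
print(proj("scene",[.5708,.1224,.04]))
go(.5708,.1224,.09,-94.2)
E
```

```text
[460 161  32  55 850] [475.7 190.2] [0.6767 0.3769]
[393 230   8  13  58] [396.1 235.6] [0.5718 0.1255]
[382 264  52  38 350] [405.6 282.2] [0.6533 0.0192]
[395.11851947 236.27183884]
shift mm [ -47.5 -117.3   64.9] turn -0.0 | at [0.4487 0.084  0.1521] yaw -94.2 q6 0.85 t 19.78
```

```bash
python3 -m handwheel '[[[0.04,-0.02,-0.03,0.0,0],[0.04,-0.03,-0.06,0.02,0],[0.04,-0.04,-0.09,0.04,0],[0.04,-0.0485,-0.117,0.05,0],[0.04,-0.0485,-0.117,0.065,0],[0.04,-0.0485,-0.117,0.075,0],[0.04,-0.0485,-0.117,0.075,0]]]' 30; python3 - <<'E'
from h import *
b=grab_frame("scene");crop("scene",b,320,170,480,290,5,"pics/b2.png")
go(.571,.1235,.033,-94.2)
E
```

```text
t: 20.37
eef_pos: [0.5696, 0.122, 0.0763]
ee_rot: [-3.122, -0.007, -1.646]
force: [-1.0, -0.2, -0.8]
width: 0.0404
shift mm [-1.6 -0.  45. ] turn -0.1 | at [0.5699 0.1223 0.078 ] yaw -94.3 q6 0.92 t 20.42
```

View pics/b2.png

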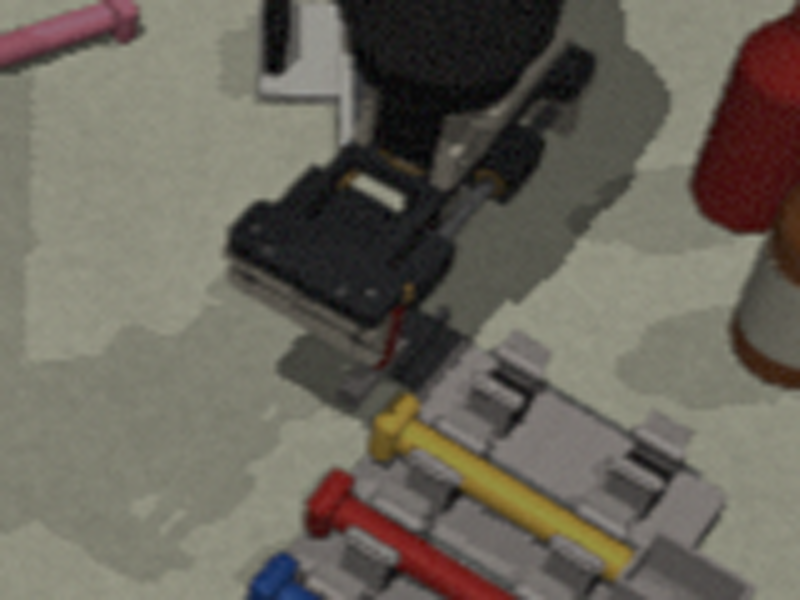

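```bash
python3 -m handwheel '[[[0.04,-0.0015,0,0.02,0],[0.04,-0.0015,0,0.035,0],[0.04,-0.0015,0,0.045,0],[0.04,-0.0015,0,0.045,0],[0,-0.0015,0,0.045,0],[0,-0.0015,0,0.045,0],[0,-0.0015,0,0.045,0],[0,-0.0015,0,0.045,0],[0,-0.0015,0,0.045,0],[0,-0.0015,0,0.045,0]]]' 30
```

```text
t: 21.25
eef_pos: [0.5718, 0.1247, 0.0341]
ee_rot: [-3.118, -0.004, -1.645]
force: [-3.0, 5.3, 4.0]
width: 0.0137
```

```bash
python3 -m handwheel '[[[0,-0.006,0,0,0],[0,-0.012,0,0,0],[0,-0.018,0,0,0],[0,-0.024,0,0,0],[0,-0.028,0,0,0],[0,-0.03,0,0,0],[0,-0.03,0,0,0]]]' 40
```

```text
t: 21.83
eef_pos: [0.5741, 0.1548, 0.0341]
ee_rot: [-3.118, -0.004, -1.644]
force: [-0.6, -2.5, 2.5]
width: 0.0137
```

```bash
python3 -m handwheel '[[[0,-0.001,0,0,0],[0,-0.003,0,0,0],[0,-0.003,0,0,0]]]' 40
```

```text
t: 22.08
eef_pos: [0.5739, 0.1551, 0.0341]
ee_rot: [-3.12, -0.008, -1.644]
force: [3.4, -15.1, 3.5]
width: 0.0137
```

```bash
python3 -m handwheel '[[[0.036,0,0,0,0],[0.036,0,0,0,0],[0.036,0,0,0,0],[0.036,0,0,-0.03,0],[0.036,0,0,-0.07,0],[0.036,0,0,-0.11,0],[0.036,0,0,-0.13,0],[0.036,0,0,-0.13,0]]]' 30; python3 - <<'E'
from h import *
for p in((203,302),(198,298),(265,345),(270,330),(247,345)): print(p,ray("top",p,.014)[:2].round(3))
go(.4195,.288,.13,30.45)
b=grab_frame("scene");crop("scene",b,340,140,500,260,5,"pics/d2.png")
E
```

```text
t: 22.75
eef_pos: [0.5739, 0.1585, 0.1702]
ee_rot: [-3.111, -0.003, -1.643]
force: [0.2, 0.2, -0.7]
width: 0.036
(203, 302) [0.339 0.259]
(198, 298) [0.349 0.271]
(265, 345) [0.234 0.11 ]
(270, 330) [0.269 0.098]
(247, 345) [0.235 0.153]
shift mm [-118.1  164.5   34.9] turn 55.4 | at [0.5739 0.1585 0.1702] yaw -94.1 q6 0.87 t 22.75
```

View pics/d2.png

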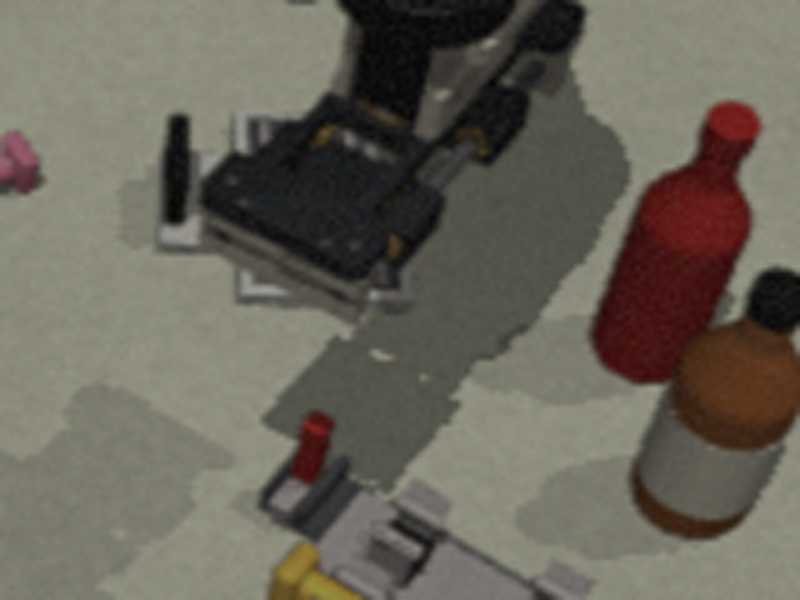

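```bash
python3 -m handwheel '[[[0.036,-0.01,0.02,0,-7],[0.036,-0.02,0.04,0,-14],[0.036,-0.03,0.05,0,-21],[0.036,-0.04,0.06,0,-28],[0.036,-0.05,0.07,0,-35],[0.036,-0.06,0.08,0,-42],[0.036,-0.07,0.1,0,-49],[0.036,-0.08,0.12,0,-56],[0.036,-0.09,0.13,0,-63],[0.036,-0.1,0.14,0,-70],[0.036,-0.118,0.1645,0,-77],[0.036,-0.118,0.1645,0,-84],[0.036,-0.118,0.1645,0,-91],[0.036,-0.118,0.1645,0,-98],[0.036,-0.118,0.1645,0,-105],[0.036,-0.118,0.1645,0,-112],[0.036,-0.118,0.1645,0.02,-119],[0.036,-0.118,0.1645,0.035,-124.6],[0.036,-0.118,0.1645,0.035,-124.6],[0.036,-0.118,0.1645,0.035,-124.6]]]' 30; python3 - <<'E'
from h import *
b=grab_frame("scene");a=grab_frame("top");crop("scene",b,330,120,490,240,5,"pics/e2.png");crop("t",a,120,190,280,310,5,"pics/e3.png")
go(.4195,.288,.02,30.45)
E
```

```text
t: 24.47
eef_pos: [0.4175, 0.2869, 0.1264]
ee_rot: [3.122, -0.017, 0.528]
force: [-0.6, -0.1, 1.0]
width: 0.0361
shift mm [ -1.   -1.5 107.8] turn -0.2 | at [0.4183 0.2878 0.1278] yaw 30.3 q6 2.64 t 24.57
```

View pics/e2.png

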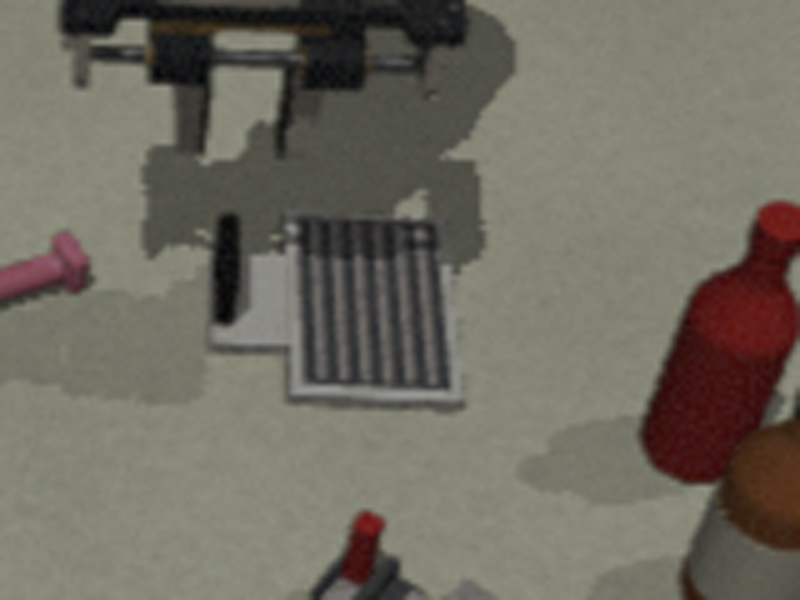

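View pics/e3.png

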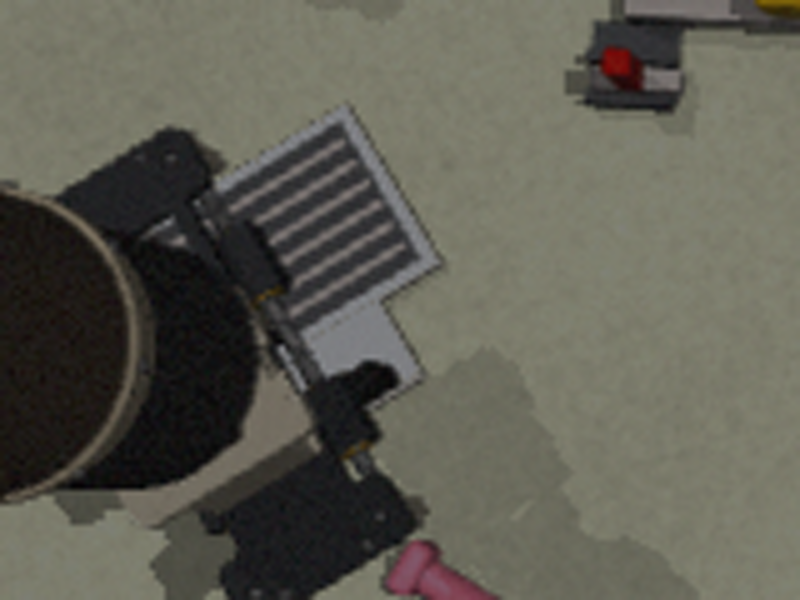

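```bash
python3 - <<'E'
from h import *
b=grab_frame("scene")
h=cv2.cvtColor(b[155:192,368:384],cv2.COLOR_BGR2HSV);m=(h[...,2]<45).astype(np.uint8);k,l,s,ce=cv2.connectedComponentsWithStats(m)
for i in range(1,k):
  if s[i][4]>30: c=ce[i]+[368,155];print(s[i],c,ray("scene",c,.03)[:2])
print(proj("scene",[.4195,.288,.03]))
E
```

```text
[ 5  8  5 22 97] [374.94845361 173.26804124] [0.42042748 0.28925448]
[374.42883224 173.40573911]
```

```bash
python3 -m handwheel '[[[0.036,-0.0005,-0.001,0.03,0],[0.036,-0.0005,-0.001,0.06,0],[0.036,-0.0005,-0.001,0.08,0],[0.036,-0.0005,-0.001,0.095,0],[0.036,-0.0005,-0.001,0.108,0],[0.036,-0.0005,-0.001,0.108,0],[0,-0.0005,-0.001,0.108,0],[0,-0.0005,-0.001,0.108,0],[0,-0.0005,-0.001,0.108,0],[0,-0.0005,-0.001,0.108,0],[0,-0.0005,-0.001,0.108,0],[0,-0.0005,-0.001,0.108,0],[0,-0.0005,-0.001,0.108,0]]]' 40; python3 - <<'E'
from h import *
S=np.array([.669,.041]);h=np.radians(-4.2);R=np.array([[np.cos(h),-np.sin(h)],[np.sin(h),np.cos(h)]])
z=arm.get_state()["eef_pos"][2]
for X in(-.27,-.235,-.13): p=S+R@[X,0];print(X,p.round(4));go(*p,z,-4.2)
E
```

```text
t: 25.7
eef_pos: [0.4205, 0.2883, 0.0212]
ee_rot: [3.124, -0.022, 0.529]
force: [-2.9, 0.4, 7.0]
width: 0.0119
-0.27 [0.3997 0.0608]
shift mm [-132.8  186.     0.4] turn 34.5 | at [0.4205 0.2883 0.0212] yaw 30.3 q6 2.63 t 25.7
-0.235 [0.4346 0.0582]
shift mm [-103.9  205.8    1.4] turn 34.5 | at [0.4205 0.2883 0.0212] yaw 30.3 q6 2.63 t 25.7
-0.13 [0.5393 0.0505]
shift mm [-17.5 265.3   4.3] turn 34.5 | at [0.4205 0.2883 0.0212] yaw 30.3 q6 2.63 t 25.7
```

```bash
python3 -m handwheel '[[[0,-0.006,0.005,-0.001,5],[0,-0.014,0.012,-0.001,10],[0,-0.022,0.02,-0.001,16],[0,-0.03,0.027,-0.001,22],[0,-0.038,0.034,-0.001,28],[0,-0.038,0.034,-0.001,34.5],[0,-0.044,0.045,-0.001,34.5],[0,-0.053,0.061,-0.001,34.5],[0,-0.066,0.084,-0.001,34.5],[0,-0.079,0.106,-0.001,34.5],[0,-0.092,0.129,-0.001,34.5],[0,-0.105,0.152,-0.001,34.5],[0,-0.118,0.175,-0.001,34.5],[0,-0.1265,0.19,-0.001,34.5],[0,-0.1265,0.19,-0.001,34.5],[0,-0.1265,0.19,-0.001,34.5]]]' 60; python3 - <<'E'
from h import *
b=grab_frame("scene");a=grab_frame("top");crop("scene",b,300,150,460,270,5,"pics/f2.png");crop("t",a,200,120,400,270,4,"pics/f3.png")
S=np.array([.669,.041]);h=np.radians(-4.2);R=np.array([[np.cos(h),-np.sin(h)],[np.sin(h),np.cos(h)]])
s=arm.get_state();z=s["eef_pos"][2];print("st frame",(R.T@(s["eef_pos"][:2]-S)).round(4),s["force"])
for X in(-.235,-.13): p=S+R@[X,0];go(*p,z,-4.2)
E
```

```text
t: 27.03
eef_pos: [0.4069, 0.0593, 0.023]
ee_rot: [3.139, -0.028, -0.073]
force: [0.1, 0.8, -2.0]
width: 0.0117
st frame [-0.2623  0.0004] [ 0.57588032 -0.30622747 -3.32114916]
shift mm [27.3  0.5  0.8] turn 0.1 | at [0.4074 0.0606 0.023 ] yaw -4.1 q6 2.38 t 27.13
shift mm [132.2   0.6   3.8] turn 0.1 | at [0.4074 0.0606 0.023 ] yaw -4.1 q6 2.38 t 27.13
```

View pics/f2.png

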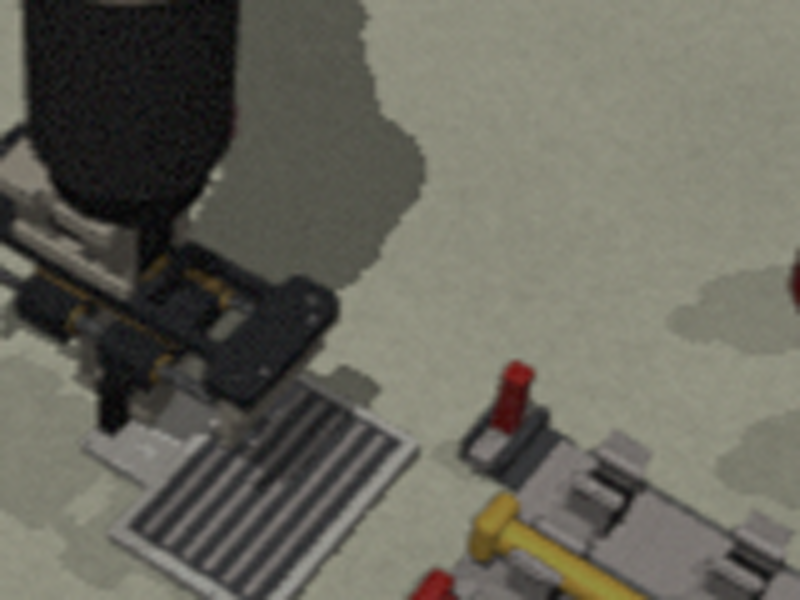

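View pics/f3.png

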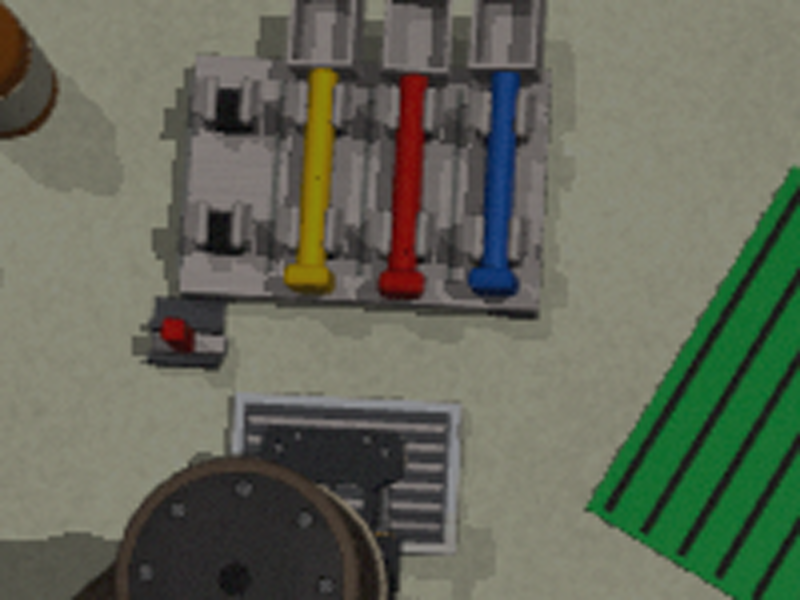

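```bash
python3 - <<'E'
from h import *
f=lambda u,v,z:ray("top",(200+(u+.5)/4-.5,120+(v+.5)/4-.5),z)[:2]
a,b=f(235,394,.01),f(460,405,.01); d=a-b;print("tray front",((a+b)/2).round(4),np.linalg.norm(d),np.degrees(np.arctan2(-d[0],d[1])).round(2))
a,b=f(180,291,.026),f(538,307,.026); e=a-b;m=(a+b)/2;print("deck front",m.round(4),np.linalg.norm(e),np.degrees(np.arctan2(-e[0],e[1])).round(2))
u=e/np.linalg.norm(e);u=np.array([-np.sin(np.radians(-4.2)),np.cos(np.radians(-4.2))]);print("lateral tray-deck mm",((f(235,394,.01)+f(460,405,.01))/2-m)@u*1000)
E
```

```text
tray front [0.5356 0.055 ] 0.13828299749770906 -4.28
deck front [0.5947 0.0459] 0.21830273467561476 -4.13
lateral tray-deck mm 4.732756659451818
```

```bash
python3 -m handwheel '[[[0,0.005,0.002,0,0],[0,0.015,0.004,0,0],[0,0.025,0.0045,0.001,0],[0,0.035,0.0045,0.001,0],[0,0.045,0.0045,0.001,0],[0,0.045,0.0045,0.001,0]]]' 60; python3 - <<'E'
from h import *
a=grab_frame("top");b=grab_frame("scene");crop("t",a,230,150,350,240,6,"pics/i3.png");crop("scene",b,340,190,480,310,5,"pics/i2.png")
s=arm.get_state();print(s["eef_pos"],s["force"])
E
```

```text
t: 27.63
eef_pos: [0.4549, 0.0535, 0.0234]
ee_rot: [3.14, -0.03, -0.072]
force: [-0.6, 0.2, -3.1]
width: 0.0117
[0.45237093 0.05269696 0.02297711] [-0.37828735 -0.44228861 -2.81914835]
```

View pics/i3.png

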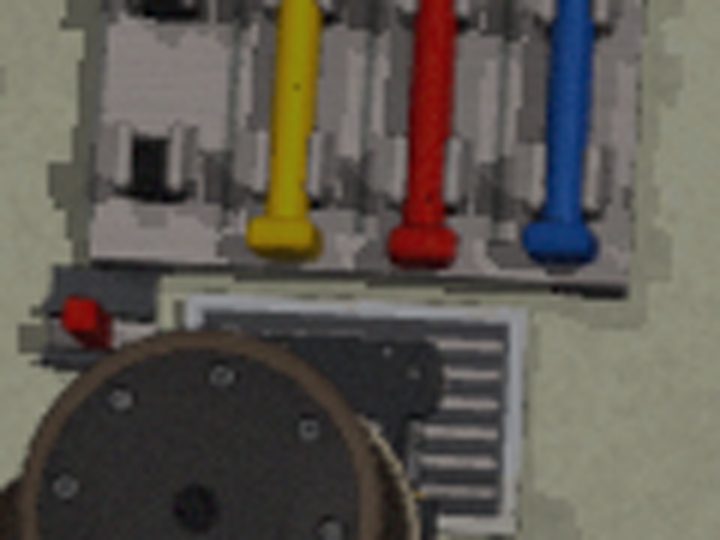

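View pics/i2.png

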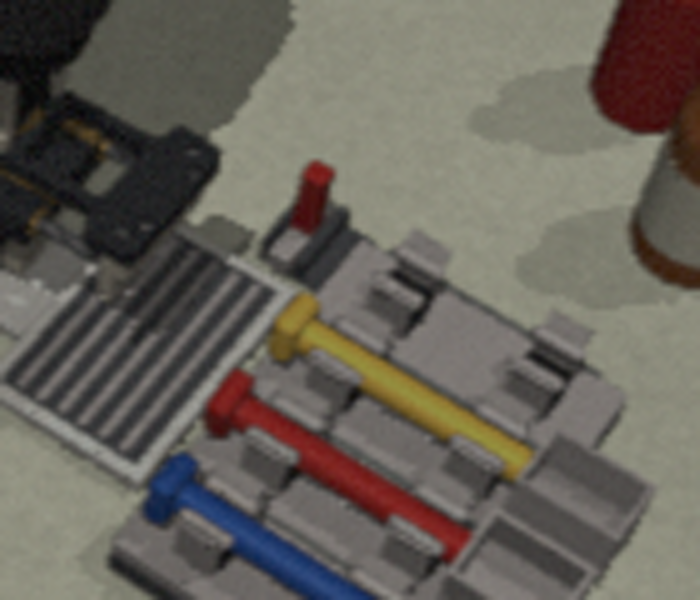

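```bash
python3 - <<'E'
from h import *
f=lambda u,v,z:ray("top",(230+(u+.5)/6-.5,150+(v+.5)/6-.5),z)[:2]
a,b=f(180,294,.01),f(524,312,.01); d=a-b;print("tray front",((a+b)/2).round(4),np.linalg.norm(d),np.degrees(np.arctan2(-d[0],d[1])).round(2))
c,g=f(91,262,.026),f(630,285,.026); e=c-g;print("deck front",((c+g)/2).round(4),np.linalg.norm(e),np.degrees(np.arctan2(-e[0],e[1])).round(2))
h=np.radians(-4.2)
print(((a+b)/2-(c+g)/2)@np.array([-np.sin(h),np.cos(h)])*1000)
c=f(180,294,.01);
E
```

```text
tray front [0.5838 0.05  ] 0.1415379033779976 -4.55
deck front [0.5927 0.0453] 0.21904592504328407 -4.01
4.0950533734809555
```

```bash
python3 -m handwheel '[[[0,0.005,0.002,0,0],[0,0.01,0.002,0,0],[0,0.015,0.002,0,0],[0,0.02,0.002,0.0005,0],[0,0.025,0.002,0.0005,0],[0,0.03,0.002,0.001,0],[0,0.03,0.002,0.001,0]]]' 60; python3 - <<'E'
from h import *
a=grab_frame("top");b=grab_frame("scene");crop("t",a,230,150,350,240,6,"pics/j3.png");crop("scene",b,340,190,480,310,5,"pics/j2.png")
s=arm.get_state();print(s["eef_pos"],s["force"],s["ee_rot"],s["moment"])
E
```

```text
t: 28.32
eef_pos: [0.4754, 0.0476, 0.0212]
ee_rot: [3.136, -0.016, -0.076]
force: [-31.5, 19.3, 13.4]
width: 0.0116
[0.47540823 0.04763986 0.02124005] [-30.81804647  18.74023654  11.02293057] [ 3.13649491 -0.01714423 -0.07528233] [ 6.24605753 10.91478782  0.1449814 ]
```

View pics/j3.png

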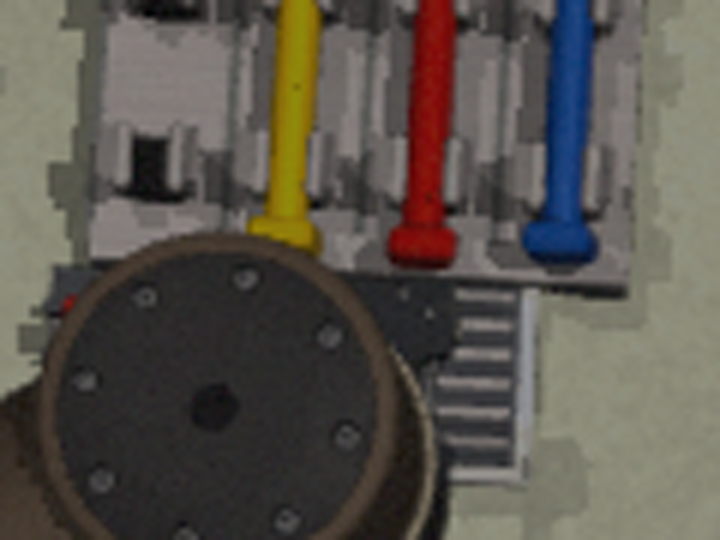

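View pics/j2.png

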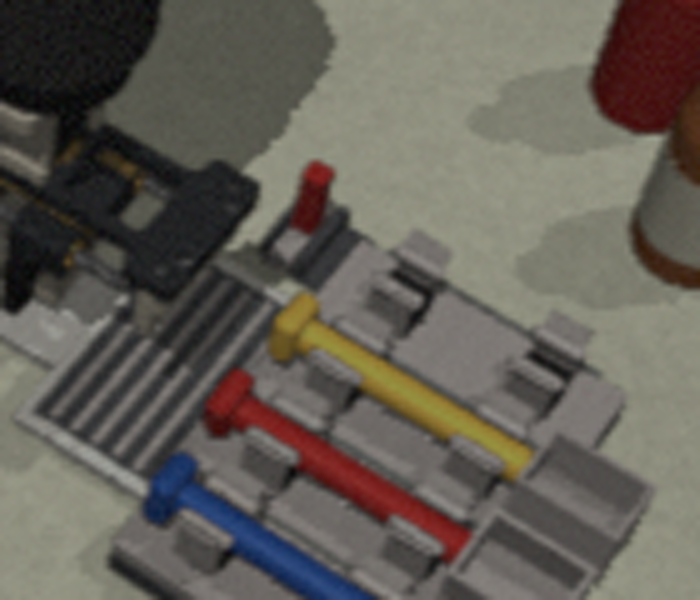

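```bash
python3 -m handwheel '[[[0,-0.006,0,0,0],[0,-0.006,-0.002,0,0],[0,-0.006,-0.004,0,0],[0,-0.003,-0.004,0,0],[0,0.001,-0.004,0,0],[0,0.004,-0.004,0,0],[0,0.008,-0.004,0,0]]]' 60
```

```text
t: 29.0
eef_pos: [0.4844, 0.0509, 0.0213]
ee_rot: [3.137, -0.017, -0.076]
force: [0.2, -0.2, -2.2]
width: 0.0116
```

Free now, with no lateral force. Continuing in steps.

```bash
python3 -m handwheel '[[[0,0.004,0,0,0],[0,0.008,0,0,0],[0,0.012,0,0,0],[0,0.016,0,0,0],[0,0.016,0,0,0]]]' 60
```

```text
t: 29.42
eef_pos: [0.5014, 0.0497, 0.0216]
ee_rot: [3.137, -0.018, -0.076]
force: [-0.5, 0.5, -3.1]
width: 0.0116
```

```bash
python3 -m handwheel '[[[0,0.005,0,0,0],[0,0.01,0,0,0],[0,0.015,0,0.0005,0],[0,0.02,0,0.0005,0],[0,0.025,0,0.0005,0],[0,0.025,0,0.0005,0]]]' 60
```

```text
t: 29.92
eef_pos: [0.5276, 0.048, 0.0216]
ee_rot: [3.137, -0.019, -0.076]
force: [0.4, -0.4, -3.9]
width: 0.0118
```

```bash
python3 -m handwheel '[[[0,0.003,0,0,0],[0,0.006,0,0,0],[0,0.009,0,0,0],[0,0.012,0,0,0],[0,0.014,0,0,0],[0,0.014,0,0,0]]]' 60
```

```text
t: 30.42
eef_pos: [0.5383, 0.0468, 0.0212]
ee_rot: [3.136, -0.013, -0.077]
force: [-12.4, 7.3, 5.3]
width: 0.0116
```

```bash
python3 -m handwheel '[[[0,0.004,-0.001,0,0],[0,0.006,-0.001,0,0],[0,0.006,-0.001,0,0]]]' 60;  python3 -m handwheel '[[[0.036,-0.003,0,0,0],[0.036,-0.003,0,0,0],[0.036,-0.003,0,0,0]]]' 30; python3 - <<'E'
from h import *
a=grab_frame("top");b=grab_frame("scene");crop("t",a,230,130,350,240,6,"pics/n3.png");crop("scene",b,340,190,480,310,5,"pics/n2.png")
E
```

```text
t: 30.67
eef_pos: [0.5384, 0.0468, 0.021]
ee_rot: [3.133, -0.003, -0.079]
force: [-26.1, 11.9, 21.7]
width: 0.0115
t: 30.92
eef_pos: [0.5363, 0.0473, 0.0216]
ee_rot: [3.134, -0.005, -0.078]
force: [-0.1, 0.1, -0.2]
width: 0.0263
```

View pics/n2.png

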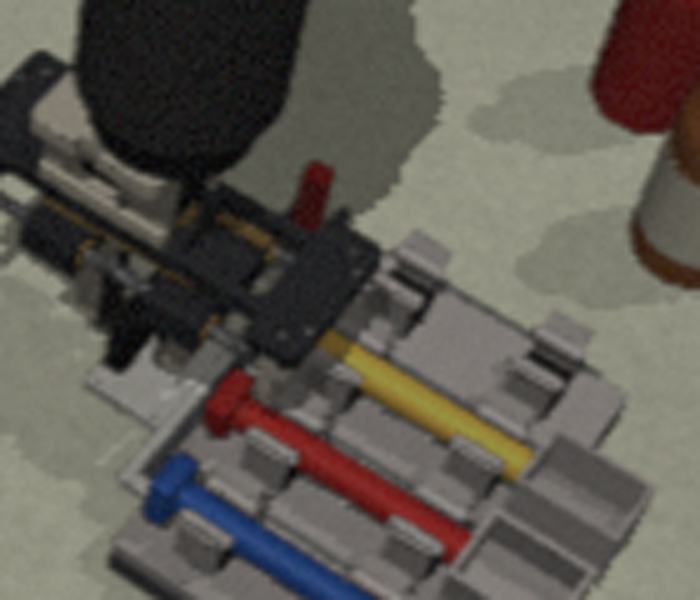

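```bash
python3 -m handwheel '[[[0.04,0,0,0,0],[0.04,0,0,0,0],[0.04,0,0,-0.03,0],[0.04,0,0,-0.07,0],[0.04,0,0,-0.1,0],[0.04,0,0,-0.1,0]]]' 30; python3 - <<'E'
from h import *
go(.574,.1551,.034,-4.2)
E
```

```text
t: 31.52
eef_pos: [0.5399, 0.049, 0.1277]
ee_rot: [3.137, -0.014, -0.077]
force: [0.7, 0.1, -0.4]
width: 0.0397
shift mm [  24.5 -108.8   93.6] turn -0.2 | at [0.5399 0.049  0.1277] yaw -4.4 q6 2.6 t 31.52
```

```bash
python3 -m handwheel '[[[0.04,0.008,-0.035,0,0],[0.04,0.016,-0.07,0,0],[0.04,0.0255,-0.109,0,0],[0.04,0.0255,-0.109,0.01,0],[0.04,0.0255,-0.109,0.04,0],[0.04,0.0255,-0.109,0.045,0],[0.04,0.0255,-0.109,0.045,0]]]' 30; python3 - <<'E'
from h import *
go(.574,.1551,.034,-4.2)
a=grab_frame("top");b=grab_frame("scene");crop("t",a,220,100,340,240,4,"pics/o3.png");crop("scene",b,340,190,480,310,5,"pics/o2.png")
E
```

```text
t: 32.1
eef_pos: [0.5728, 0.1545, 0.0804]
ee_rot: [3.134, -0.01, -0.078]
force: [-0.4, 0.4, 0.3]
width: 0.0403
shift mm [ 0.7 -1.1 46.4] turn -0.2 | at [0.5728 0.1545 0.0804] yaw -4.4 q6 2.45 t 32.1
```

View pics/o2.png

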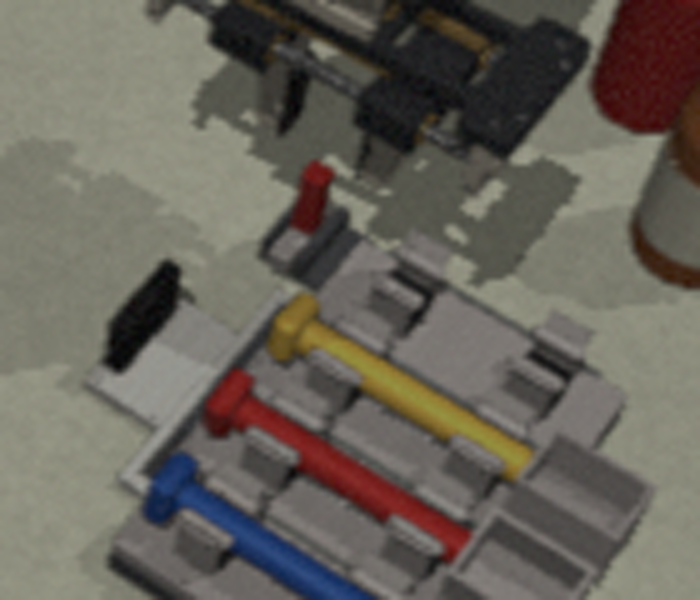

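```bash
python3 - <<'E'
from h import *
for X in([.5728,.1545,.0804],[.5739,.155,.062]): print((proj("scene",X)-[340,190])*5)
b=grab_frame("scene")
for i,s,ce,l in comps("scene",b,"red",30): print(ce.round(1),ray("scene",ce,.04)[:2].round(4))
E
```

```text
[322.36092013 139.60925951]
[318.90846085 163.32533156]
[475.7 190.2] [0.6767 0.3766]
[401.8 228.8] [0.5738 0.1522]
[405.  281.9] [0.6519 0.0192]
```

```bash
python3 -m handwheel '[[[0.04,0.001,0,0.02,0],[0.04,0.001,0,0.035,0],[0.04,0.001,0,0.046,0],[0.04,0.001,0,0.046,0],[0,0.001,0,0.046,0],[0,0.001,0,0.046,0],[0,0.001,0,0.046,0],[0,0.001,0,0.046,0],[0,0.001,0,0.046,0],[0,0.001,0,0.046,0]]]' 40
```

```text
t: 33.08
eef_pos: [0.5733, 0.1542, 0.0382]
ee_rot: [3.136, -0.01, -0.078]
force: [-15.0, 2.2, 12.3]
width: 0.0137
```

```bash
python3 -m handwheel '[[[0,0,0.005,0,0],[0,0,0.01,0,0],[0,0,0.015,0,0],[0,0,0.02,0,0],[0,0,0.025,0,0],[0,0,0.03,0,0],[0,0,0.03,0,0]]]' 50
```

```text
t: 33.67
eef_pos: [0.5709, 0.1253, 0.0383]
ee_rot: [3.138, -0.01, -0.08]
force: [-2.6, 9.4, -4.8]
width: 0.0135
```

```bash
python3 -m handwheel '[[[0,0,0.002,0,0],[0,0,0.003,0,0],[0,0,0.003,0,0]]]' 50
```

```text
t: 33.92
eef_pos: [0.5709, 0.125, 0.0383]
ee_rot: [-3.14, -0.012, -0.08]
force: [-5.5, 18.1, -5.0]
width: 0.0135
```

Firm stop at 18 N, so the bolt is fully across. Release, lift and retreat.

```bash
python3 -m handwheel '[[[0.04,0,-0.001,0,0],[0.04,0,-0.001,0,0],[0.04,0,-0.001,0,0],[0.04,0,-0.001,0,0],[0.04,0,-0.001,-0.03,0],[0.04,0,-0.001,-0.07,0],[0.04,0,-0.001,-0.11,0],[0.04,-0.03,-0.04,-0.13,0],[0.04,-0.06,-0.08,-0.14,0],[0.04,-0.09,-0.12,-0.14,0],[0.04,-0.12,-0.16,-0.14,0],[0.04,-0.14,-0.19,-0.14,0],[0.04,-0.14,-0.2,-0.14,0],[0.04,-0.14,-0.2,-0.14,0]]]' 30; python3 - <<'E'
from h import *
a=grab_frame("top");b=grab_frame("scene");crop("t",a,220,100,340,240,4,"pics/z3.png");crop("scene",b,340,190,480,310,5,"pics/z2.png");cv2.imwrite("pics/zs.png",b)
for n,im in(("top",a),("scene",b)):
    for c,v in handles(n,im,.048).items():
        for w in v:
            if w[1][1]<.35: print(n,c,*w)
E
```

```text
t: 35.08
eef_pos: [0.4442, 0.3402, 0.1776]
ee_rot: [-3.139, -0.013, -0.076]
force: [1.1, -0.2, 0.3]
width: 0.0402
top red 367 [0.6565 0.0144] 175.6 [0.7255 0.009 ] [0.5948 0.0192]
top yellow 370 [0.6615 0.0694] 175.0 [0.7319 0.0632] [0.5996 0.0748]
top blue 369 [ 0.6564 -0.0408] 175.1 [ 0.7264 -0.0467] [ 0.594  -0.0355]
scene red 350 [0.6529 0.0144] -4.5 [0.5915 0.0193] [0.7231 0.0089]
scene yellow 347 [0.6565 0.0691] -3.7 [0.596  0.0731] [0.728  0.0644]
scene blue 367 [ 0.6527 -0.0407] -4.9 [ 0.5915 -0.0355] [ 0.7229 -0.0467]
```

View pics/z2.png

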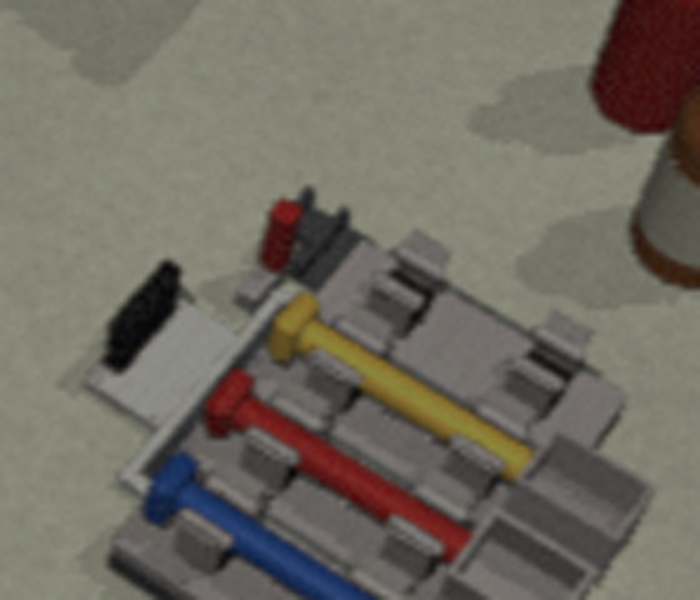

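View pics/z3.png

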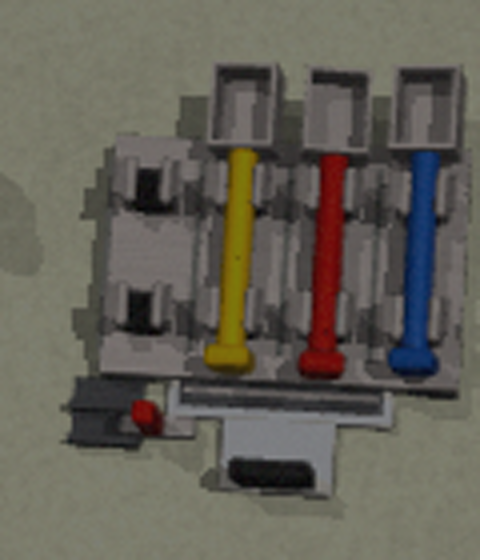

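View pics/zs.png

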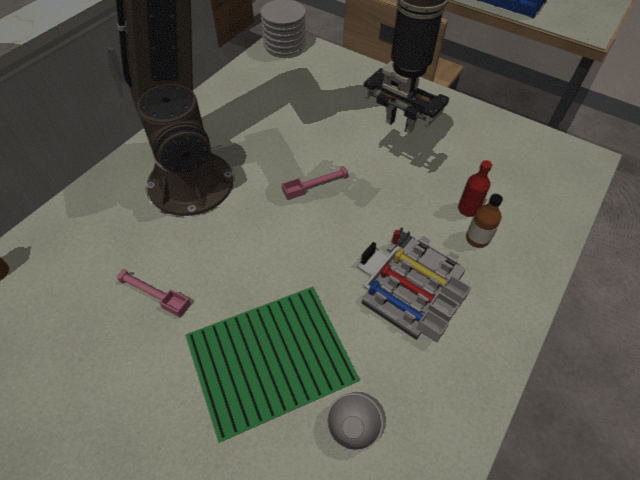

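```bash
python3 - <<'E'
from h import *
f=lambda u,v,z:ray("top",(220+(u+.5)/4-.5,100+(v+.5)/4-.5),z)[:2]
a=(f(170,415,.01)+f(390,427,.01))/2;d=(f(103,372,.026)+f(457,390,.026))/2
h=np.radians(-4.2);ux=np.array([np.cos(h),np.sin(h)]);uy=np.array([-np.sin(h),np.cos(h)])
print("edge rel deck front mm",(a-d)@ux*1000,(a-d)@uy*1000)
g=(f(228,473,.05)+f(315,473,.05))/2; print("handle",g)
m=arm.get_state();
b=grab_frame("scene")
for i,s,ce,l in comps("scene",b,"red",30): print(ce.round(1),ray("scene",ce,.04)[:2].round(4))
print(proj("scene",[.5718-.0*1,.125,.04]))
E
```

```text
edge rel deck front mm -21.741100055988333 -0.13586742693424522
handle [0.53320043 0.04905201]
[475.9 189.9] [0.6767 0.378 ]
[395.6 235.8] [0.571  0.1243]
[405.2 282. ] [0.6523 0.0194]
[395.97583124 235.75006197]
```

The pull-back while the fingers opened may have dragged the tray a millimetre or two. I'll push it home again from behind the handle with closed fingers.

```bash
python3 - <<'E'
from h import *
go(.490,.0545,.12,-4.2)
E
```

```text
shift mm [ 65.8 276.5  57.5] turn -0.3 | at [0.4455 0.3353 0.1769] yaw -4.5 q6 2.05 t 35.23
```

```bash
python3 -m handwheel '[[[0,0.01,0.04,0.01,0],[0,0.02,0.08,0.02,0],[0,0.03,0.12,0.03,0],[0,0.04,0.16,0.04,0],[0,0.05,0.2,0.05,0],[0,0.06,0.24,0.057,0],[0,0.066,0.2765,0.057,0],[0,0.066,0.2765,0.057,0],[0,0.066,0.2765,0.057,0],[0,0.066,0.2765,0.057,0]]]' 60; python3 - <<'E'
from h import *
go(.490,.0545,.032,-4.2)
E
```

```text
t: 36.07
eef_pos: [0.4904, 0.053, 0.1207]
ee_rot: [-3.141, -0.012, -0.082]
force: [-0.3, 0.8, 0.6]
width: 0.0006
shift mm [-1.6 -1.4 88.7] turn -0.5 | at [0.4904 0.053  0.1207] yaw -4.7 q6 2.54 t 36.07
```

```bash
python3 -m handwheel '[[[0,-0.002,-0.001,0.03,0],[0,-0.002,-0.001,0.06,0],[0,-0.002,-0.001,0.08,0],[0,-0.002,-0.001,0.088,0],[0,-0.002,-0.001,0.088,0]]]' 60; python3 -m handwheel '[[[0,0.005,0,0,0],[0,0.01,0,0,0],[0,0.015,0,0,0],[0,0.018,0,0,0],[0,0.018,0,0,0]]]' 60
```

```text
t: 36.48
eef_pos: [0.4885, 0.0543, 0.0311]
ee_rot: [3.14, -0.009, -0.081]
force: [0.5, -0.5, 0.5]
width: 0.0003
t: 36.9
eef_pos: [0.5079, 0.0532, 0.0321]
ee_rot: [3.141, -0.011, -0.081]
force: [0.9, 0.4, 0.3]
width: 0.0005
```

```bash
python3 -m handwheel '[[[0,0.003,0,0,0],[0,0.006,0,0,0],[0,0.008,0,0,0],[0,0.008,0,0,0]]]' 60
```

```text
t: 37.23
eef_pos: [0.516, 0.0524, 0.0322]
ee_rot: [3.141, -0.01, -0.081]
force: [-0.7, -0.4, -0.0]
width: 0.0002
```

```bash
python3 -m handwheel '[[[0,0.003,0,0,0],[0,0.006,0,0,0],[0,0.009,0,0,0],[0,0.009,0,0,0]]]' 60
```

```text
t: 37.57
eef_pos: [0.5168, 0.0504, 0.0307]
ee_rot: [3.137, 0.003, -0.083]
force: [-31.3, 11.7, 19.8]
width: 0.0005
```

```bash
python3 -m handwheel '[[[0,-0.005,0,0,0],[0,-0.02,0,0,0],[0,-0.035,0,0,0],[0,-0.035,0,-0.04,0],[0,-0.035,0,-0.08,0],[0,-0.035,0,-0.12,0],[0,-0.035,-0.04,-0.15,0],[0,-0.035,-0.08,-0.15,0],[0,-0.035,-0.12,-0.15,0],[0,-0.035,-0.16,-0.15,0],[0,-0.035,-0.2,-0.15,0],[0,-0.035,-0.24,-0.15,0],[0,-0.035,-0.27,-0.15,0],[0,-0.035,-0.27,-0.15,0]]]' 30; python3 - <<'E'
from h import *
a=grab_frame("top");b=grab_frame("scene");crop("t",a,220,100,340,240,4,"pics/y3.png");crop("scene",b,340,190,480,310,5,"pics/y2.png")
for i,s,ce,l in comps("scene",b,"red",30): print(ce.round(1),ray("scene",ce,.04)[:2].round(4))
E
```

```text
t: 38.73
eef_pos: [0.5056, 0.3281, 0.179]
ee_rot: [3.138, 0.002, -0.08]
force: [1.2, -0.3, 0.8]
width: 0.0003
[475.9 189.9] [0.6767 0.378 ]
[395.6 236.1] [0.5714 0.1235]
[405.7 282.3] [0.6537 0.0194]
```

View pics/y3.png

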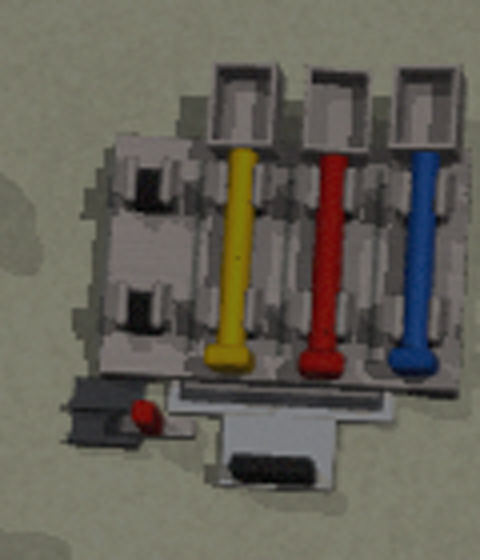

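View pics/y2.png

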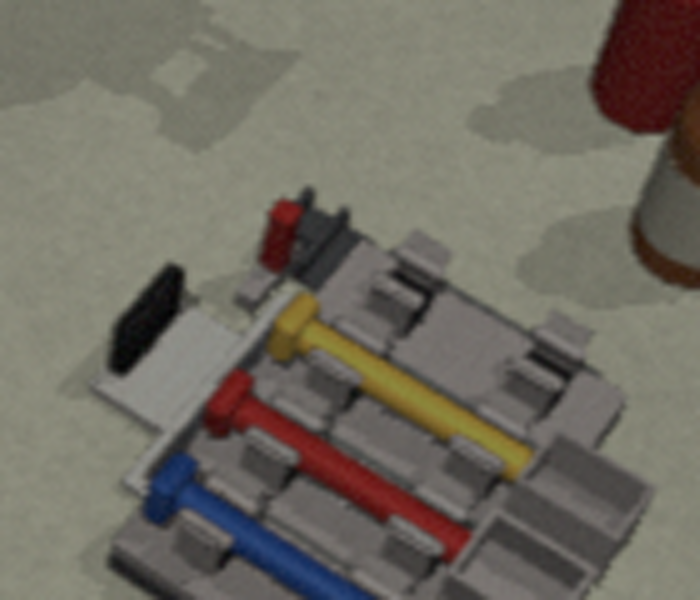

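```bash
python3 -c "
from station import arm
print(arm.job_done(), arm.get_state()['t'])"
```

```text
the job is handed in; nothing more can be done
the job is handed in; nothing more can be done
```

The job was handed in at about 39 s, well inside the 208 s limit, with the arm clear of everything.

- **Scoops:** blue, red and yellow are in clips 1, 2 and 3, bowls over the back edge; there was no white scoop. Each was pressed down to a hard stop at 11 to 27 N, and both cameras showed all three seated.
- **Tray and bolt:** I drew the bolt to its stop and slid the tray in to its back stop. Then I pushed the bolt across until it stopped firmly at 18 N.

Checks that disagreed or needed a second go:
- **First insertion:** the tray caught on the right side of the slot mouth at about 31 N. I backed off, moved it 4 mm left, and it went in freely.
- **Tray position:** after locking, one picture put the tray about 2.7 mm short of home, about the size of a one-pixel error. I pushed it again from behind the handle with closed fingers. It met a solid stop at 31 N, and in the last picture it sits slightly further in. That push came after the bolt was across.
- **Last pictures:** the bolt is across behind the tray's shoulder and all three scoops are in place. The bowl and pink look-alikes had not moved in the last full view, before the final push. In the last close-up both bottles stand where they were; the bowl and look-alikes are outside it.

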